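Load the box rack and lock it for the road

ROBOT

A 6-joint arm with a two-finger parallel gripper is mounted at the origin on a cart in front of the work surface, level with it; the furniture and walls round the work are solid. World frame = base frame: x ahead of the robot, y to its left, z up, the work surface at z = 0. Lengths are in m, angles in degrees, forces in N, time in s.
With the tool pointing down it reaches from about 0.3 to 0.875 m from the base axis. Payload 4.2 kg.
Tool frame: the origin (TCP) lies at the very end of the fingers, on their centre line; the grasp point (between the pads) lies 19 mm behind it; z points along the fingers, x is the direction in which the jaws open and shut, and the axes are right-handed (so a half turn about z gives the same grasp; the last joint's range is limited). The gripper opens to 85 mm and grips with 20 to 120 N. Pads are 22 mm wide; open, the fingers measure 114 mm over their backs; the gripper's body (76 mm by 85 mm) begins 54 mm behind the grasp point. The pads swing forward as they close: fully open they stand 13 mm farther back than shut.
Start: joints at [-1.146, 18.312, 89.639, -0, 72.044, -1.146], TCP at [0.575, 0, 0.203] pointing down, gripper open.
Joint ranges: [-177.97, 177.97], [-48.28, 115.42], [12.27, 149.76], [-77.06, 257.06], [2.81, 150.46], [-146.56, 146.56]. Speed limits (degrees/s): [147.25, 147.25, 180, 180, 180, 180].

INTERFACE

Orientations are given as [roll, pitch, yaw] about the fixed x, y, z axes, in that order (R = Rz(yaw) Ry(pitch) Rx(roll)).
In Python, from bench import manip gives the robot as it stands. The module is installed in compiled form; this text tells all that it offers.
- The arm moves only by the shell command python3 -m pendant 'ROWS' [OPENING] [FORCE]. ROWS is JSON, a list of rows, each a list of 4 numbers: the shift along the tool's x, y, z in cm, then the turn about the tool's z in degrees. In form: [[dx, dy, dz, roll], ...]. A call has 1 to 10 rows; each row is the pose to reach, as a shift and turn from the pose commanded when the call began, along the tool's axes at that moment; what a row does not reach only later rows make up. A row lasts 1/12 s, in which the tool goes at most 41.7 mm and 7.16 degrees, less where a joint would pass 70% of its speed; a pose out of reach is approached as far as the arm can. A call with a gripper value outside its range is refused whole. OPENING is the finger opening in cm, from 0 to 8.54, set as the call begins (- or left out, the last holds). The fingers move at their own pace and stop on an object; FORCE is the grip in N (left out, the last holds). Time passes only in rows, so rows that repeat a pose let the fingers close. It gives the time, the measured TCP pose, the force and the opening at its end, in the units of the state.
- manip.state(): the state, without advancing time (a new reading comes with each control period).
- manip.capture(name): name is "scene" or "side" or "wrist"; returns a dict with "frame" (420x560x3 uint8, blue, green, red), "fx", "fy", "cx", "cy" (pixels), "position" and "orientation" of the camera in the world. Camera axes: x right, y down, z forward; pixel columns grow to the right and rows downward; lengths in m; the calibration is good to about 2 mm. A picture is of the moment at which its call begins. There is no depth.
- manip.hand_in(): hands the job in, once; it reports no verdict.
The state is a dict: "clock": time; "q": joint angles; "dq": joint speeds; "joint_efforts": joint torques, N m; "tool_pos": TCP position; "tool_rot": TCP orientation; "contact_force": force on the tool from outside, world axes, zero at the start; "moment": the same for the moment, N m; "gripper_width": finger opening in m.
Only numpy, scipy, OpenCV 4.12 (cv2) and the standard library are available. Lean on these libraries where they do the work, as an engineer would, in place of code of your own. Each camera call takes 0.05 s, during which the arm holds its last target.

TASK

Load all the loose lidded storage boxes into the transport rack: long boxes in the long bay, short boxes in the short bay, stacked square on one another with their feet down in the recesses. A bay takes boxes only while its lever is thrown forward, and the notched sliding gate bar lets only one lever forward at a time, so work one bay after the other. Finish with both levers fully upright, holding the bottom boxes, and the gate bar centred between its stops so that it blocks both levers; leave the tools lying about where they are.

Things in the scene. Friction and masses are not known exactly. Their poses are not given: they have to be found in the camera images.
- long_1_mid (a point): centre (23 mm over its soles) of a long lidded grey box, 124 (x) x 60 (y) x 46 mm high, 0.28 kg. Flat long sides. Round tapered corner feet 7 mm high, 13 mm across, 11 mm in from the edges; square recesses in the lid at the same places, 16 mm wide, 6 deep: a like box stands in it 40 mm higher, 1.5 mm play. End grooves 12 to 20 mm up. Same turned half round. May be absent
- long_2_mid (a point): centre (23 mm over its soles) of a long lidded grey box, 124 (x) x 60 (y) x 46 mm high, 0.28 kg. Flat long sides. Round tapered corner feet 7 mm high, 13 mm across, 11 mm in from the edges; square recesses in the lid at the same places, 16 mm wide, 6 deep: a like box stands in it 40 mm higher, 1.5 mm play. End grooves 12 to 20 mm up. Same turned half round. May be absent
- short_1_mid (a point): centre (23 mm over its soles) of a short lidded grey box, 84 (x) x 60 (y) x 46 mm high, 0.28 kg. Flat long sides. Round tapered corner feet 7 mm high, 13 mm across, 11 mm in from the edges; square recesses in the lid at the same places, 16 mm wide, 6 deep: a like box stands in it 40 mm higher, 1.5 mm play. End grooves 12 to 20 mm up. Same turned half round. May be absent
- short_2_mid (a point): centre (23 mm over its soles) of a short lidded grey box, 84 (x) x 60 (y) x 46 mm high, 0.28 kg. Flat long sides. Round tapered corner feet 7 mm high, 13 mm across, 11 mm in from the edges; square recesses in the lid at the same places, 16 mm wide, 6 deep: a like box stands in it 40 mm higher, 1.5 mm play. End grooves 12 to 20 mm up. Same turned half round. May be absent
- rack_mid (a point): middle of the top of the rack's plywood board, 276 mm wide (y) x 212 deep (x from -100 to +112) x 15 thick, fixed to the bench; 15 mm above the bench; x points to its rear, away from the robot, y to its left. The bays lie 65 mm to its left and right; levers and gate bar stand along its front
- bay_long_floor (a point): centre of the long bay's recess floor, 15 mm over the bench; x to the rack's rear, along the boxes. Plate 124 x 60 x 6 mm with recesses like the long boxes' lids. The bays lie 130 mm apart and may change places. A jaw at each end (guides 24 mm high) enters the bottom box's end grooves: lever locked, jaws reach 6 mm over the bay, no box goes in or out; released, 6 mm clear
- bay_short_floor (a point): centre of the short bay's recess floor, 15 mm over the bench; x to the rack's rear, along the boxes. Plate 84 x 60 x 6 mm with recesses like the short boxes' lids. The bays lie 130 mm apart and may change places. A jaw at each end (guides 24 mm high) enters the bottom box's end grooves: lever locked, jaws reach 6 mm over the bay, no box goes in or out; released, 6 mm clear
- lever_long (a joint): lever of the long bay: 0 = locked (upright), 1.05 = released at its stop (leaning 60 degrees forward, to the bay's -x, the robot's side). It stays where it is left; 1 to 2 N at the ball moves it. The jaws follow it in proportion. Blocked by the gate bar it stops at about 0.08
- lever_short (a joint): lever of the short bay: 0 = locked (upright), 1.05 = released at its stop (leaning 60 degrees forward, to the bay's -x, the robot's side). It stays where it is left; 1 to 2 N at the ball moves it. The jaws follow it in proportion. Blocked by the gate bar it stops at about 0.08
- lever_long_ball (a point): centre of the black ball (24 mm) on the long bay's lever, 80 mm from the pivot, which lies 97 mm in front (-x) of bay_long_floor and 13 mm higher; it turns about the bay's y. Rod 9 mm thick. Ball centre 108 mm over the bench upright, 68 mm released
- lever_short_ball (a point): centre of the black ball (24 mm) on the short bay's lever, 80 mm from the pivot, which lies 77 mm in front (-x) of bay_short_floor and 13 mm higher; it turns about the bay's y. Rod 9 mm thick. Ball centre 108 mm over the bench upright, 68 mm released
- gate_bar (a joint): flat upright steel bar, 228 x 6 mm, top 58 mm over the bench, sliding along the rack's y just in front of the levers; 0 = centred, both levers blocked; + to the rack's left; stops at -0.024 and +0.024. Two notches: within 4 mm of -0.022 the left (+y) lever can pass, of +0.022 the right (-y) one. A lever forward in its notch holds the bar. 2 N friction, stays put
- gate_knob (a point): centre of the gate bar's upright black knob, 18 mm across, 28 mm high, 90 mm over the bench (top 104 mm), midway along the bar, 85 mm in front of rack_mid (when the bar is centred); slides with it
- tape_measure: tape measure, a bystander lying behind the rack, 34 x 77 x 56 mm, origin at its underside
- offcut: offcut of planed wood, a bystander at the right, 45 x 110 x 22 mm, origin at the underside
- sanding_block: cork sanding block, a bystander lying behind the rack, 61 x 105 x 32 mm, origin at the underside
- pencil: pencil, a bystander near the front edge of the bench, 15 x 168 x 8 mm, origin at the underside
There are look-alikes about, which are no part of the job. Leave any purple look-alike of the part that bears short_2_mid alone.

How it is judged:
By the outcome, as a careful person would: the job done as asked, in the order asked, and still so for the second after the job is handed in, with the robot touching nothing.
Of long_1, long_2, short_1, short_2 only 3 to 4 are there at a start; the rules pass over those that are not, and their reading is None.
At some moment in a run one of long_1, long_2, short_1, short_2 may be knocked a few centimetres aside while the robot is not near it.
It also fails if it takes over 210 s, if anything falls off the work surface, if the arm or the gripper's body presses on something with over 40 N, if the wrist force passes 120 N, or if a joint passes its speed limit or range.

## Working session

There is one attempt and no reset: what is moved stays moved. The work goes in short steps, Python scripts to look and compute and a shell command to move; the robot and the scene stay as the last step left them, time stands still between calls to the robot, and variables do not carry over. Pictures are saved under pics/ and viewed, and the job is handed in when it is done.

```bash
mkdir -p pics
cat > h.py <<'E'
import numpy as np,cv2
from scipy.spatial.transform import Rotation as R
from bench import manip
def cap(n,f):
    c=manip.capture(n); cv2.imwrite('pics/'+f,c['frame']); 
    import pickle; pickle.dump(c,open('pics/'+f+'.pkl','wb')); return c
def load(f):
    import pickle; return pickle.load(open('pics/'+f+'.pkl','rb'))
def rot(c):
    o=np.array(c['orientation'],float)
    return o if o.shape==(3,3) else R.from_euler('xyz',o,degrees=True).as_matrix()
def px(c,u,v,z):
    d=rot(c)@np.array([(u-c['cx'])/c['fx'],(v-c['cy'])/c['fy'],1]); p=np.array(c['position'])
    return p+d*(z-p[2])/d[2]
def proj(c,P):
    q=rot(c).T@(np.array(P,float)-np.array(c['position'])); return np.array([c['fx']*q[0]/q[2]+c['cx'],c['fy']*q[1]/q[2]+c['cy']])
E
python3 - <<'E'
from h import *
print(manip.state())
for n in ['scene','side','wrist']:
    c=cap(n,n+'0.png'); print(n,c['fx'],c['cx'],c['cy'],c['position'],c['orientation'])
E
```

```text
{'clock': 0.0, 'q': array([-1.14565356e+00,  1.83511147e+01,  8.97067494e+01,  1.62067873e-03,
        7.20430253e+01, -1.14682215e+00]), 'dq': array([-0.00303582, -0.06312626, -0.02909885, -0.00725368,  0.01114786,
       -0.01623791]), 'joint_efforts': array([ 7.05825660e-04, -4.15526962e+01, -2.34157133e+01, -1.88356019e-06,
        8.09230405e-03,  1.54784908e-05]), 'tool_pos': array([5.74474826e-01, 2.32406259e-05, 2.01685245e-01]), 'tool_rot': array([-1.79996440e+02,  1.00838386e-01,  6.70697808e-04]), 'contact_force': array([-0.15445833,  1.02920593,  0.06394957]), 'moment': array([-0.04221148,  0.0734878 ,  0.01366262]), 'gripper_width': 0.08506982863635477}
scene 461.74165104480863 279.4988345340619 212.01694738141038 [-0.39669571 -1.16302687  0.73368503] [-113.80843169    0.42367554  -41.70714177]
side 391.4372561245305 282.7895312236526 206.18315813451377 [0.30830767 0.88307551 0.8733842 ] [-128.78319086    0.58224923 -164.99846945]
wrist 344.6196021488439 279.42464367365915 202.9091362606086 [0.57411377 0.08164736 0.37322923] [ 1.61382385e+02  5.77328643e-02 -3.65538913e-02]
```

View pics/scene0.png

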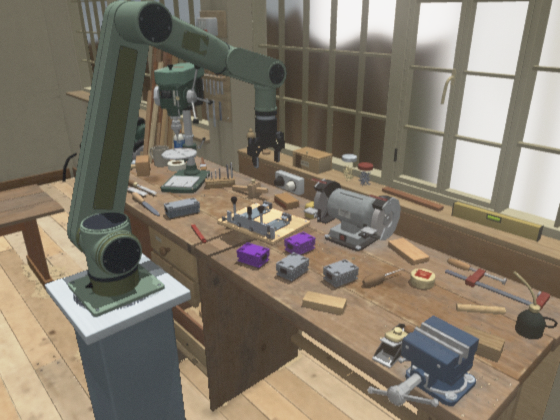

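View pics/side0.png

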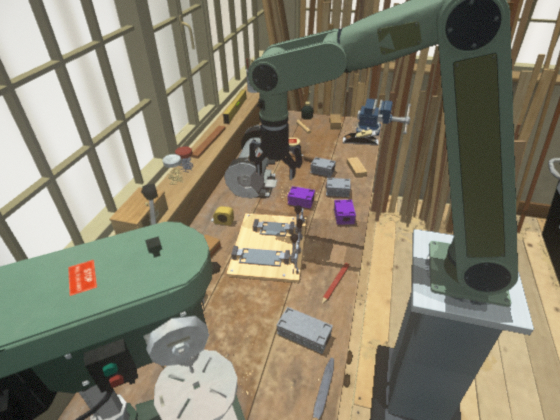

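View pics/wrist0.png

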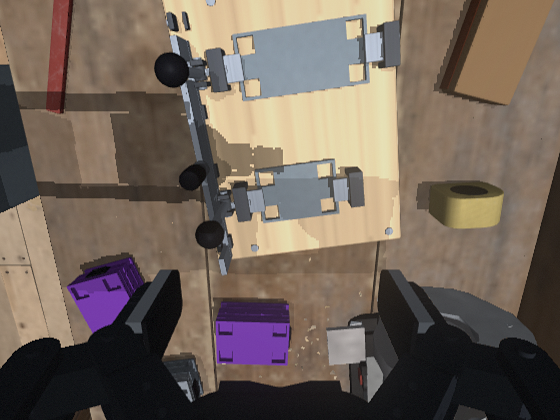

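The wrist view shows the rack with the long bay on the left (+y) and the short bay on the right. I can see one long grey box, two short grey boxes and two purple look-alikes. I'll zoom in to measure.

Run:
```python
import cv2
w=cv2.imread('pics/wrist0.png'); cv2.imwrite('pics/w0a.png',cv2.resize(w[0:290,150:420],None,fx=2.05,fy=2.05,interpolation=2))
s=cv2.imread('pics/scene0.png'); cv2.imwrite('pics/s0a.png',cv2.resize(s[180:310,150:370],None,fx=3.6,fy=3.6,interpolation=2))
s=cv2.imread('pics/side0.png'); cv2.imwrite('pics/d0a.png',cv2.resize(s[140:360,220:380],None,fx=2.7,fy=2.7,interpolation=2))
```

```text
(no output)
```

View pics/w0a.png

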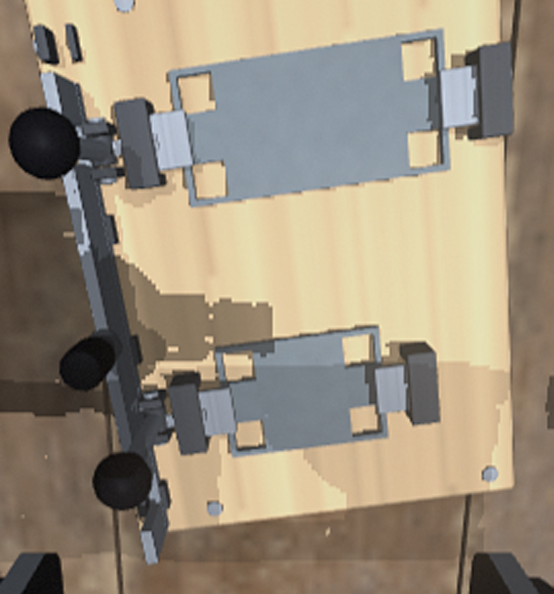

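View pics/s0a.png

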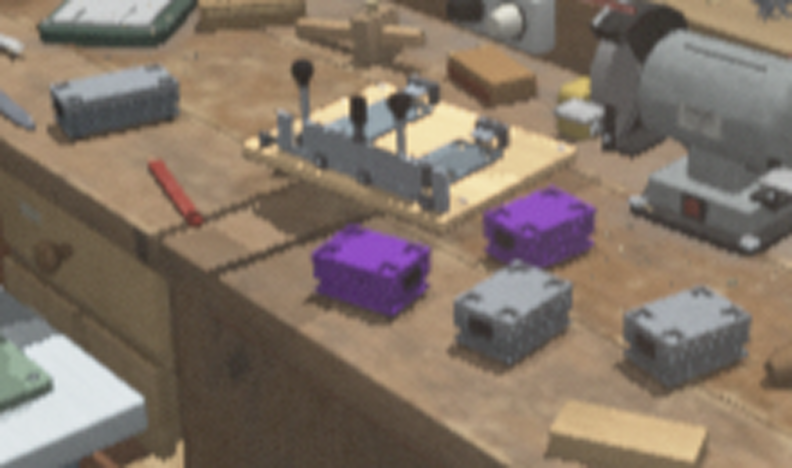

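View pics/d0a.png

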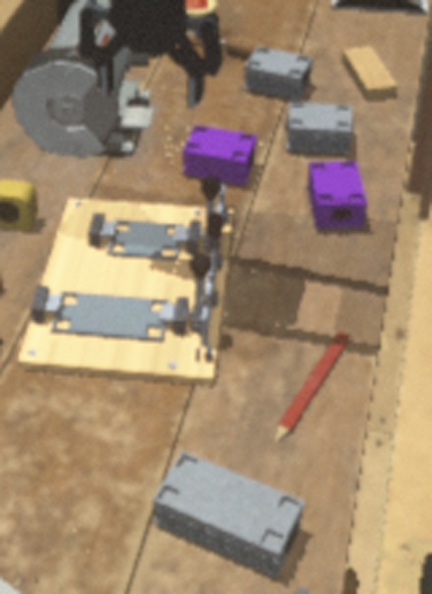

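Run:
```python
from h import *
c=load('wrist0.png')
def rect(pts,z,L):
    P=np.array([px(c,150+u/2.05,v/2.05,z)[:2] for u,v in pts]); m=P.mean(0)
    d=(P[1]+P[2]-P[0]-P[3])/2; print(P.round(4).tolist(),m.round(4),'L',np.hypot(*d),'yaw',np.degrees(np.arctan2(d[1],d[0])),'W',np.linalg.norm((P[0]+P[1]-P[2]-P[3])/2)); return m
a=rect([(170,73),(442,29),(450,168),(190,206)],.021,.124)
b=rect([(217,348),(378,326),(388,437),(232,456)],.021,.084)
print('dist',np.linalg.norm(a-b),a-b, np.degrees(np.arctan2(*(a-b)[::-1]))-90)
for n,(u,v),z in [('ballL',(45,143),.108),('ballS',(122,480),.108),('knobtop',(75,367),.104)]:
    print(n,px(c,150+u/2.05,v/2.05,z))
for f,off,s,pp in [('scene0.png',(150,180),3.6,{'L':[(52,97),(155,67),(178,85),(64,107)],'S1':[(455,305),(520,265),(572,285),(510,325)],'S2':[(625,320),(705,288),(750,320),(675,350)]}),
 ('side0.png',(220,140),2.7,{'L':[(187,455),(303,497),(287,540),(155,500)],'S1':[(288,103),(350,106),(352,132),(290,132)],'S2':[(252,48),(305,50),(312,68),(247,72)]})]:
    c=load(f)
    for k,l in pp.items():
        P=np.array([px(c,off[0]+u/s,off[1]+v/s,.046)[:2] for u,v in l]); print(f,k,P.round(3).tolist(),P.mean(0).round(3))
```

```text
[[0.5307, 0.1267], [0.6523, 0.1443], [0.6606, 0.086], [0.5377, 0.069]] [0.5953 0.1065] L 0.1234612115607851 yaw 8.07766184729387 W 0.058482465747572515
[[0.5491, -0.0005], [0.6305, 0.0109], [0.6389, -0.0488], [0.5558, -0.0597]] [ 0.5936 -0.0245] L 0.08300723082475006 yaw 7.667257508610073 W 0.059918066173731514
dist 0.13102139409423613 [0.0017513  0.13100969] -0.7658691663152553
ballL [0.4966015 0.0933164 0.108    ]
ballS [ 0.51519264 -0.03530403  0.108     ]
knobtop [0.49898834 0.01128095 0.104     ]
scene0.png L [[0.347, 0.336], [0.472, 0.334], [0.463, 0.273], [0.343, 0.304]] [0.406 0.312]
scene0.png S1 [[0.375, -0.276], [0.46, -0.263], [0.469, -0.317], [0.387, -0.329]] [ 0.423 -0.296]
scene0.png S2 [[0.46, -0.385], [0.546, -0.394], [0.534, -0.452], [0.456, -0.442]] [ 0.499 -0.419]
side0.png L [[0.459, 0.288], [0.346, 0.306], [0.353, 0.353], [0.475, 0.343]] [0.408 0.323]
side0.png S1 [[0.469, -0.309], [0.386, -0.323], [0.375, -0.264], [0.454, -0.244]] [ 0.421 -0.285]
side0.png S2 [[0.545, -0.437], [0.468, -0.45], [0.451, -0.404], [0.539, -0.372]] [ 0.501 -0.416]
```

```bash
cat >> h.py <<'E'
YAW=7.95
M=np.array([.59445,.041]); ex=np.array([np.cos(np.radians(YAW)),np.sin(np.radians(YAW))]); ey=np.array([-ex[1],ex[0]])
def rk(x,y): return M+(x-.0137)*ex+y*ey     # rack -> world
def inv(p): d=np.array(p[:2])-M; return np.array([d@ex+.0137,d@ey])
def go(xy,z,yaw=None):
    s=manip.state(); Rm=R.from_euler('xyz',s['tool_rot'],degrees=True).as_matrix()
    d=Rm.T@(np.array([xy[0],xy[1],z])-s['tool_pos'])*100
    cy=s['tool_rot'][2]; r=0 if yaw is None else -((yaw-cy+180)%360-180)
    print('row',d.round(2).tolist(),round(r,1),'| yaw',round(cy,2))
def st():
    s=manip.state(); print('t%.2f'%s['clock'],s['tool_pos'].round(4),s['tool_rot'].round(2),'F',s['contact_force'].round(1),'w%.4f'%s['gripper_width'],'rack',inv(s['tool_pos']).round(4))
E
python3 - <<'E'
from h import *
for k in [(.4966,.0933),(.5152,-.0353),(.499,.0113),(.5953,.1065),(.5936,-.0245)]: print(inv(k).round(4))
go(rk(-.087,.014),.15,YAW); go(rk(-.087,.014),.085,YAW)
E
```

```text
[-0.076   0.0653]
[-0.0753 -0.0646]
[-0.0849 -0.0162]
[0.0236 0.0648]
[ 0.0038 -0.0648]
row [-8.18, -4.09, 5.2] -8.0 | yaw -0.0
row [-8.17, -4.09, 11.7] -8.0 | yaw -0.0
```

```bash
python3 -m pendant '[[-4,-2,0,-4],[-8.2,-4.1,2,-8],[-8.2,-4.1,5.2,-8],[-8.2,-4.1,5.2,-8],[-8.2,-4.1,5.2,-8],[-8.2,-4.1,5.2,-8]]' 0 30
python3 - <<'E'
from h import *
st(); cap('wrist','w1.png'); cap('side','d1.png');go(rk(-.087,.014),.085,YAW)
E
```

```text
clock: 0.65
tool_pos: [0.4956, 0.0408, 0.1521]
tool_rot: [180.0, -0.2, 8.0]
contact_force: [0.9, -1.0, 0.1]
gripper_width: 0.0123
t0.65 [0.4956 0.0408 0.1521] [179.97  -0.21   7.98] F [ 0.9 -1.   0.1] w0.0123 rack [-0.0843  0.0134]
row [-0.36, -0.08, 6.74] 0.0 | yaw 7.95
```

View pics/w1.png

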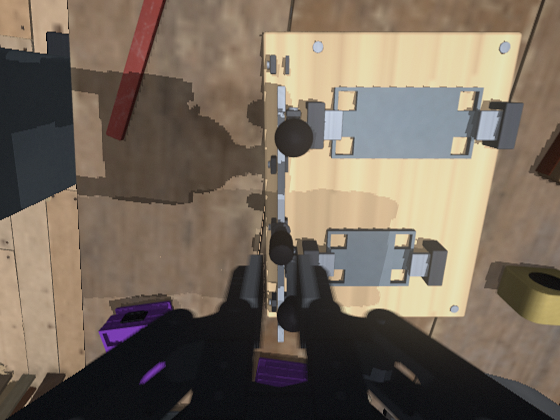

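Run:
```python
from h import *
c=load('w1.png')
for n,u,v,z in [('knob top',282,252,.104),('knob lowest',282,230,.076),('ballL',294,137,.108)]: print(n,inv(px(c,u,v,z)))
P=np.array([px(c,u,v,.021)[:2] for u,v in [(333,87),(481,87),(474,158),(333,158)]]);print(np.array([inv(p) for p in P]).round(4))
P=np.array([px(c,u,v,.021)[:2] for u,v in [(327,229),(414,229),(415,286),(329,286)]]);print(np.array([inv(p) for p in P]).round(4))
print(proj(c,[*manip.state()['tool_pos']]), proj(c,[*rk(-.085,-.016),.104]))
```

```text
knob top [-0.08294409 -0.01540711]
knob lowest [-0.08263979 -0.0105359 ]
ballL [-0.07573972  0.06565682]
[[-0.0398  0.0949]
 [ 0.0837  0.0949]
 [ 0.0887  0.0351]
 [-0.0368  0.0352]]
[[-0.0392 -0.0331]
 [ 0.0438 -0.0333]
 [ 0.0526 -0.0957]
 [-0.0344 -0.0954]]
[281.69181719 245.03620746] [279.08907611 252.7622428 ]
```

```bash
python3 -m pendant '[[-0.1,-0.5,0,0],[-0.1,-0.5,3.5,0],[-0.1,-0.5,6.7,0],[-0.1,-0.5,6.7,0],[-0.1,0.5,6.7,0],[-0.1,1.2,6.7,0],[-0.1,1.6,6.7,0],[-0.1,1.8,6.7,0],[-0.1,1.8,6.7,0]]'
python3 - <<'E'
from h import *
st(); cap('wrist','w2.png')
E
```

```text
clock: 1.5
tool_pos: [0.4956, 0.0223, 0.0849]
tool_rot: [180.0, -0.2, 7.9]
contact_force: [-0.4, -0.3, 0.1]
gripper_width: -0.0003
t1.50 [0.4956 0.0223 0.0849] [ 1.7998e+02 -1.7000e-01  7.9300e+00] F [-0.4 -0.3  0.1] w-0.0003 rack [-0.0868 -0.0048]
```

View pics/w2.png

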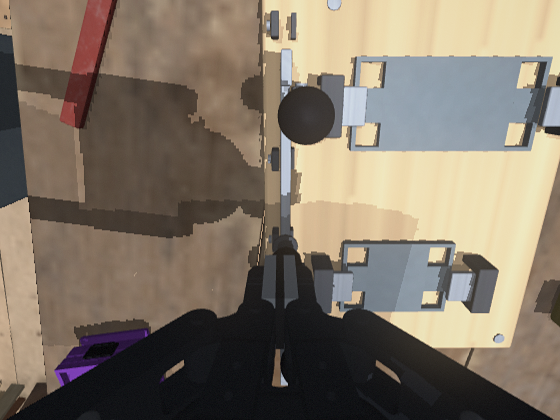

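Run:
```python
from h import *
c=load('w2.png')
for z in (.04,.058,.09): print(z,inv(px(c,288,242,z)))
print(proj(c,[*rk(-.087,-.0048),.085]),proj(c,[*rk(-.087,.006),.085]))
s=cap('scene','s2.png')['frame']; cv2.imwrite('pics/s2a.png',cv2.resize(s[170:270,200:320],None,fx=6,fy=6,interpolation=2))
cv2.imwrite('pics/w2a.png',cv2.resize(c['frame'][200:300,220:340],None,fx=6,fy=6,interpolation=2))
```

```text
0.04 [-0.08142864 -0.02443901]
0.058 [-0.08197182 -0.01599986]
0.09 [-0.08293747 -0.00099692]
[280.27751867 244.44909244] [280.27292998 226.16280281]
```

View pics/s2a.png

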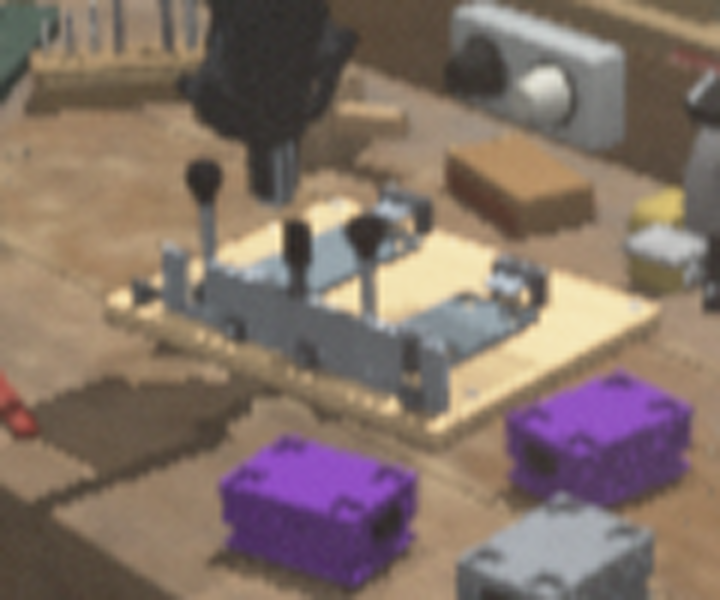

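View pics/w2a.png

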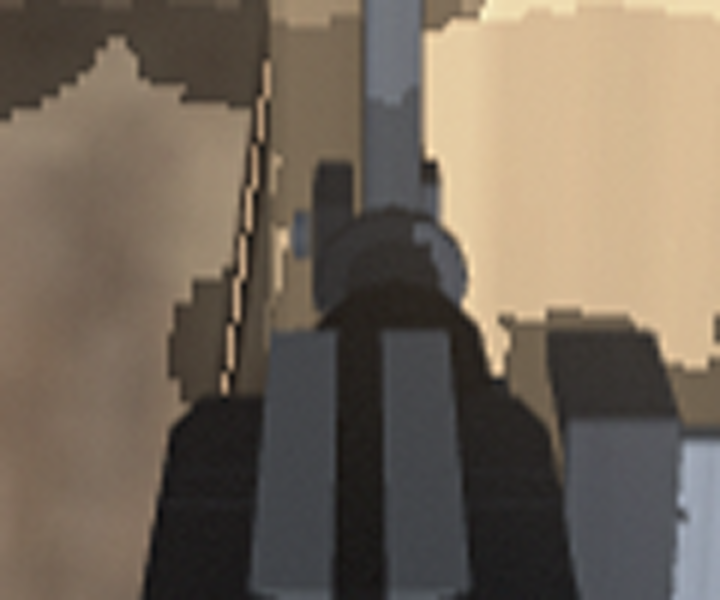

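Run:
```python
from h import *
c=load('s2.png')
for P in ([*rk(-.087,-.0048),.085],[*rk(-.083,-.0145),.104],[*rk(-.083,-.0145),.076],[*rk(-.083,-.024),.104],[*rk(-.083,-.004),.104],[*rk(-.0755,.065),.108],[*rk(-.0755,-.065),.108]): print((proj(c,P)-[200,170])*6)
st()
```

```text
[274.80370576 247.77281176]
[290.45766444 219.85984665]
[292.11781281 264.01568627]
[302.34721368 223.96363536]
[277.41361275 215.35757066]
[202.84175003 176.71699898]
[363.39114308 231.50011267]
t1.60 [0.495  0.0229 0.0843] [ 1.80e+02 -9.00e-02  7.97e+00] F [0.3 0.1 0.7] w0.0002 rack [-0.0873 -0.0042]
```

Run:
```python
from h import *
c=cap('side','d2.png'); s=c['frame']; cv2.imwrite('pics/d2a.png',cv2.resize(s[150:290,220:350],None,fx=4.2,fy=4.2,interpolation=2))
print((proj(c,[*rk(-.087,-.0048),.085])-[220,150])*4.2,(proj(c,[*rk(-.083,-.0145),.104])-[220,150])*4.2)
c=cap('scene','s3.png'); s=c['frame'];cv2.imwrite('pics/s3a.png',cv2.resize(s[170:270,200:320],None,fx=6,fy=6,interpolation=2))
```

```text
[333.57301323 323.90741263] [329.65368379 294.65773704]
```

View pics/d2a.png

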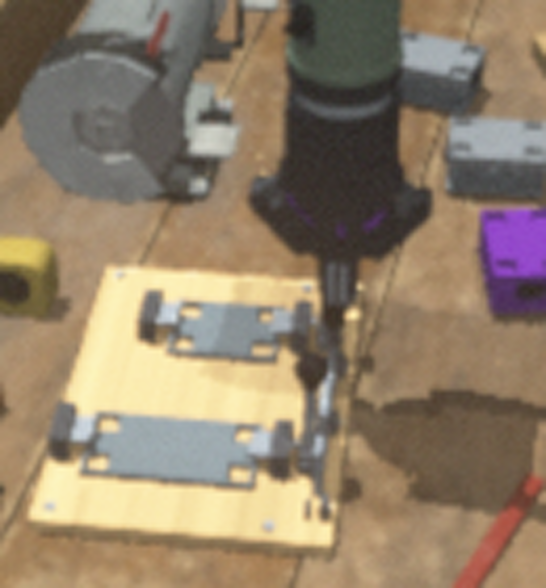

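View pics/s3a.png

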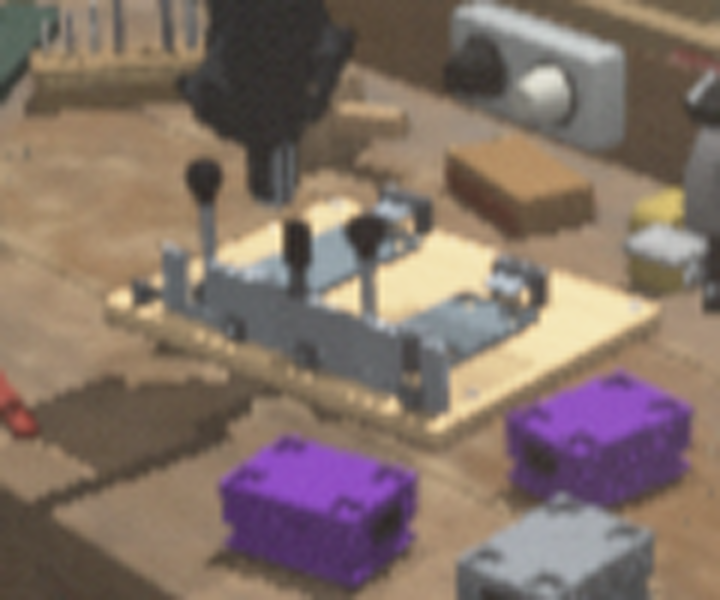

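Run:
```python
from h import *
w=load('w2.png');s=load('s3.png');d=load('d2.png')
for dz in (0,.01,.02,.03):
  for dy in (-.011,.011):
    P=[*rk(-.087,-.0045+dy),.085+dz]
    print(dz,dy,proj(w,P).round(1),((proj(s,P)-[200,170])*6).round(0),((proj(d,P)-[220,150])*4.2).round(0))
```

```text
0 -0.011 [280.3 261.9] [288. 252.] [335. 314.]
0 0.011 [280.3 225.3] [261. 243.] [332. 334.]
0.01 -0.011 [280.4 271. ] [287. 237.] [335. 304.]
0.01 0.011 [280.4 232.8] [260. 227.] [332. 324.]
0.02 -0.011 [280.5 281.1] [287. 221.] [335. 293.]
0.02 0.011 [280.5 241.1] [260. 211.] [333. 313.]
0.03 -0.011 [280.6 292.4] [286. 205.] [336. 282.]
0.03 0.011 [280.6 250.5] [259. 196.] [333. 303.]
```

Run:
```python
from h import *
s=load('scene0.png');f=s['frame'].copy()
for dz in (0,.013,.03):
  for dx in (-.05,.05):
    u,v=proj(s,[.5745+dx,0,.2017+dz]).round(0); print(dz,dx,u,v)
cv2.imwrite('pics/s0b.png',cv2.resize(f[110:180,230:300],None,fx=8,fy=8,interpolation=2))
```

```text
0 -0.05 255.0 179.0
0 0.05 277.0 173.0
0.013 -0.05 255.0 176.0
0.013 0.05 277.0 169.0
0.03 -0.05 255.0 171.0
0.03 0.05 277.0 165.0
```

View pics/s0b.png

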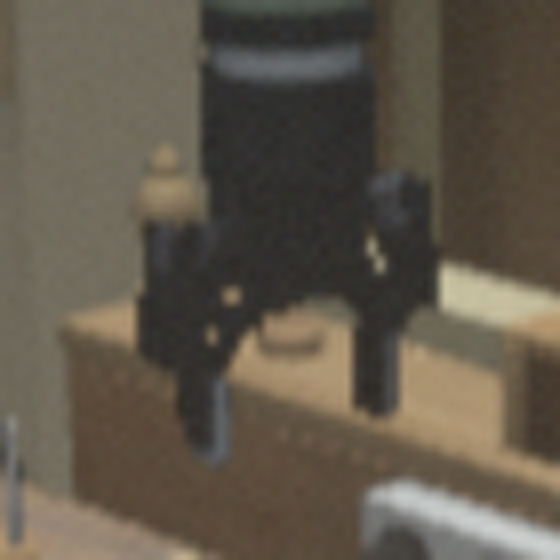

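The fingertips show about 30 mm above the reported TCP in the scene, side and wrist views (about 42 mm when open), and they passed over the knob without touching it. I'll plan on the real tips, back up, lower further, and check by touch.

```bash
python3 -m pendant '[[0.2,-2.6,0,0],[0.2,-2.6,0,0],[0.2,-2.6,2.0,0],[0.2,-2.6,2.7,0],[0.2,-2.6,2.7,0],[0.2,-1.3,2.7,0],[0.2,-0.6,2.7,0],[0.2,0,2.7,0],[0.2,0,2.7,0]]'
python3 - <<'E'
from h import *
st(); c=cap('scene','s4.png'); s=c['frame'];cv2.imwrite('pics/s4a.png',cv2.resize(s[170:270,200:320],None,fx=6,fy=6,interpolation=2))
E
```

```text
clock: 2.45
tool_pos: [0.4965, 0.024, 0.0568]
tool_rot: [-179.8, -0.0, 7.8]
contact_force: [-0.6, 6.6, -0.6]
gripper_width: -0.0003
t2.45 [0.4965 0.024  0.0568] [-1.7982e+02 -2.0000e-02  7.8200e+00] F [-0.6  6.6 -0.6] w-0.0003 rack [-0.0856 -0.0033]
```

View pics/s4a.png

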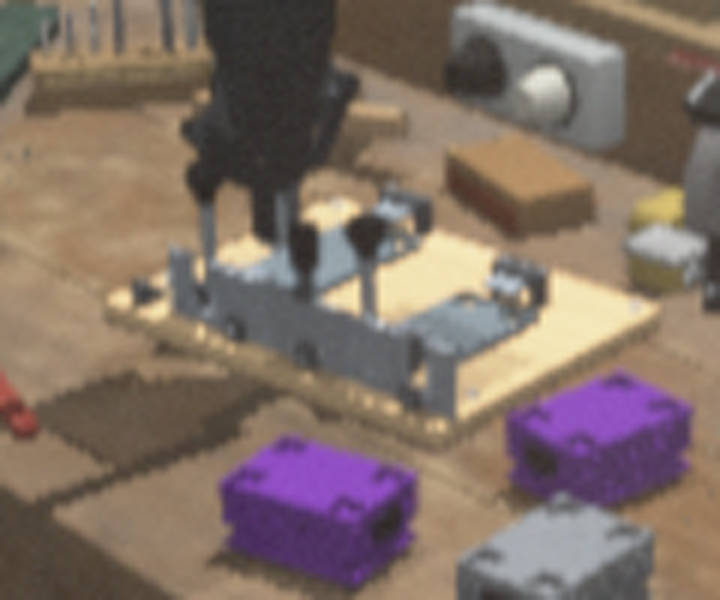

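Contact came where expected (6.6 N at the stop), so the tip offset is confirmed and the gate is at about −0.024. Next is the long lever.

```bash
python3 -m pendant '[[0,-0.8,0,0],[0,-0.8,-3,0],[0,-0.8,-5.8,0],[2,-3.5,-5.8,0],[4.9,-6.8,-5.8,0],[4.9,-6.8,-5.8,0],[4.9,-6.8,-3,0],[4.9,-6.8,-1.2,0],[4.9,-6.8,-1.2,0]]'
python3 - <<'E'
from h import *
st(); cap('wrist','w5.png'); c=cap('scene','s5.png'); s=c['frame'];cv2.imwrite('pics/s5a.png',cv2.resize(s[170:270,200:320],None,fx=6,fy=6,interpolation=2))
E
```

```text
clock: 3.25
tool_pos: [0.5326, 0.0972, 0.0653]
tool_rot: [180.0, 0.4, 8.0]
contact_force: [0.1, 0.1, 0.3]
gripper_width: 0.0
t3.25 [0.5326 0.0972 0.0653] [179.97   0.44   8.04] F [0.1 0.1 0.3] w0.0000 rack [-0.0398  0.0642]
```

View pics/s5a.png

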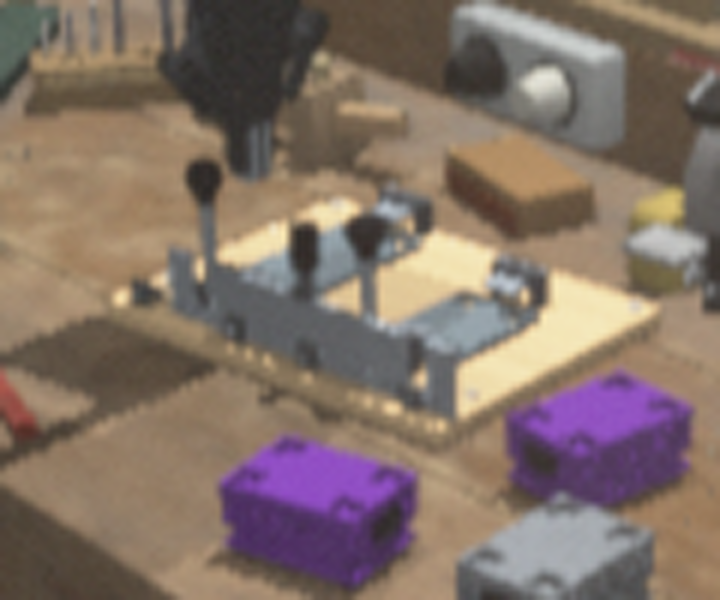

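View pics/w5.png

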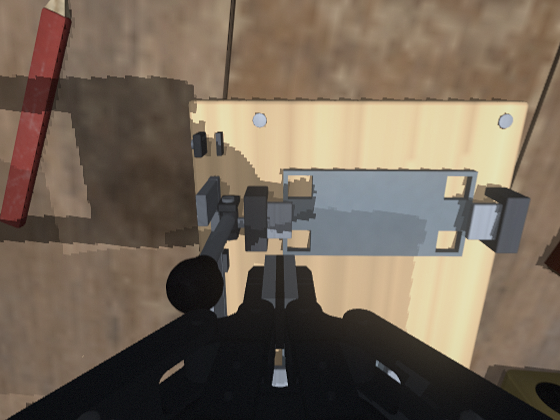

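```bash
python3 -m pendant '[[-1.0,0,0,0],[-2.5,0,0.1,0],[-4,0,0.6,0],[-5.2,0,1.1,0],[-6.3,0,1.7,0],[-7.1,0,2.3,0],[-7.8,0,2.9,0],[-8.2,0,3.2,0],[-8.2,0,3.2,0]]'
python3 - <<'E'
from h import *
st(); cap('wrist','w6.png'); c=cap('scene','s6.png'); s=c['frame'];cv2.imwrite('pics/s6a.png',cv2.resize(s[170:270,200:320],None,fx=6,fy=6,interpolation=2))
E
```

```text
clock: 4.1
tool_pos: [0.4537, 0.0859, 0.0364]
tool_rot: [180.0, 0.0, 8.0]
contact_force: [-0.7, 0.0, -0.5]
gripper_width: -0.0002
t4.10 [0.4537 0.0859 0.0364] [1.80e+02 1.00e-02 7.99e+00] F [-0.7  0.  -0.5] w-0.0002 rack [-0.1195  0.0639]
```

View pics/s6a.png

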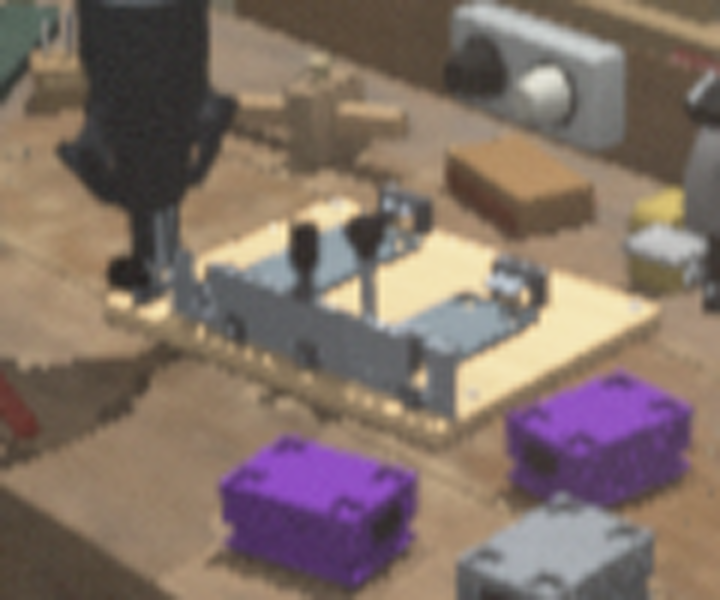

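View pics/w6.png

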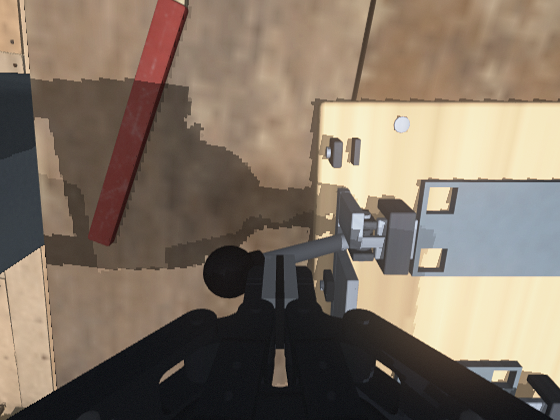

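```bash
python3 -m pendant '[[-0.4,0,0.1,0],[-0.8,0,0.2,0],[-0.8,0,0.2,0]]'
python3 - <<'E'
from h import *
st(); c=cap('wrist','w7.png');cv2.imwrite('pics/w7a.png',c['frame'][180:320,170:430])
E
```

```text
clock: 4.45
tool_pos: [0.4533, 0.0859, 0.0364]
tool_rot: [-180.0, -0.9, 8.0]
contact_force: [10.2, 0.3, -0.8]
gripper_width: 0.0003
t4.45 [0.4533 0.0859 0.0364] [-179.99   -0.86    8.  ] F [10.2  0.3 -0.8] w0.0003 rack [-0.1199  0.064 ]
```

View pics/w7a.png

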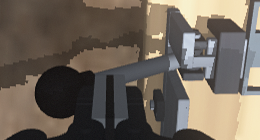

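```bash
python3 - <<'E'
from h import *
go((.467,.322),.2,85)
E
python3 -m pendant '[[1.2,0,-1,0],[1.2,0,-5,0],[1.2,-2,-9,-7],[1.4,-5,-13,-14],[1.6,-9,-16,-21],[2,-13,-16.4,-28],[3,-17,-16.4,-35],[4.5,-21,-16.4,-42],[4.5,-23.2,-16.4,-49],[4.5,-23.2,-16.4,-56]]' 8.5
python3 - <<'E'
from h import *
st();go((.467,.322),.2,85)
E
```

```text
row [4.88, -23.19, -16.29] -77.0 | yaw 8.01
clock: 5.33
tool_pos: [0.4587, 0.3273, 0.1982]
tool_rot: [-179.9, -0.2, 64.6]
contact_force: [-0.2, 0.3, -0.4]
gripper_width: 0.0846
t5.33 [0.4587 0.3273 0.1982] [-179.93   -0.2    64.62] F [-0.2  0.3 -0.4] w0.0846 rack [-0.0812  0.3023]
row [-0.12, 0.98, -0.18] -20.4 | yaw 64.62
```

```bash
python3 -m pendant '[[0,0.5,-0.2,-7],[0,1,-0.2,-14],[0,1,-0.2,-20],[0,1,-0.2,-20],[0,1,-0.2,-20]]'
python3 - <<'E'
from h import *
st();cap('wrist','w8.png')
E
```

```text
clock: 5.75
tool_pos: [0.4675, 0.3164, 0.2002]
tool_rot: [-180.0, 0.0, 83.8]
contact_force: [-0.1, 0.3, 0.0]
gripper_width: 0.0849
t5.75 [0.4675 0.3164 0.2002] [-1.7996e+02  3.0000e-02  8.3840e+01] F [-0.1  0.3  0. ] w0.0849 rack [-0.074   0.2904]
```

View pics/w8.png

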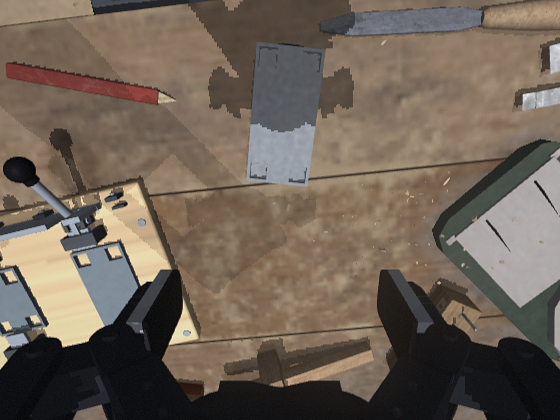

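Run:
```python
from h import *
c=load('w8.png'); cv2.imwrite('pics/w8a.png',cv2.resize(c['frame'][30:200,230:340],None,fx=5,fy=3.4,interpolation=2))
P=np.array([px(c,u,v,.046)[:2] for u,v in [(257,43),(324,47),(309,185),(247,179)]]);print(P.round(4),P.mean(0)); d=(P[2]+P[3]-P[0]-P[1])/2;print(np.hypot(*d),np.degrees(np.arctan2(d[1],d[0])),np.linalg.norm((P[1]+P[2]-P[0]-P[3])/2))
```

```text
[[0.3474 0.3093]
 [0.3568 0.3665]
 [0.4789 0.3436]
 [0.4664 0.284 ]] [0.4123757  0.32584707]
0.1228922639090573 -11.29320439785487 0.05943506655370683
```

View pics/w8a.png

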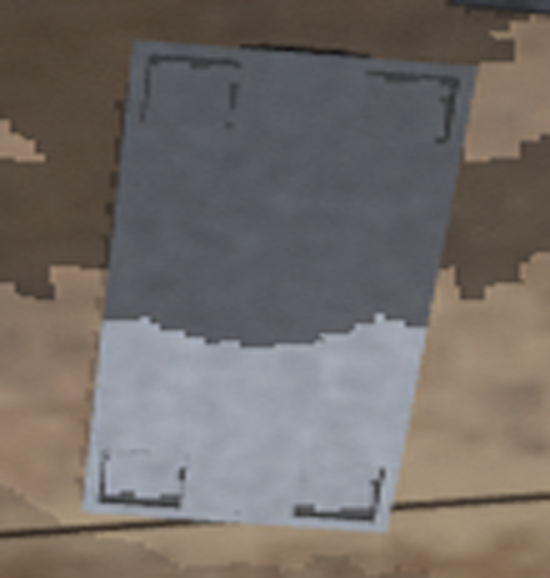

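Run:
```python
from h import *
go((.4124,.3258),.06,78.7);go((.4124,.3258),-.025,78.7)
```

```text
row [0.35, -5.57, 14.04] 5.2 | yaw 83.85
row [0.35, -5.57, 22.54] 5.2 | yaw 83.85
```

```bash
python3 -m pendant '[[0.35,-3,2,2],[0.35,-5.6,6,5.2],[0.35,-5.6,10,5.2],[0.35,-5.6,14,5.2],[0.35,-5.6,14,5.2],[0.35,-5.6,14,5.2]]'
python3 - <<'E'
from h import *
st();go((.4124,.3258),-.025,78.7);c=cap('wrist','w9.png');c=cap('scene','s9.png'); cv2.imwrite('pics/s9a.png',cv2.resize(c['frame'][120:250,130:260],None,fx=5,fy=4.5,interpolation=2))
E
```

```text
clock: 6.3
tool_pos: [0.4112, 0.325, 0.0593]
tool_rot: [-179.8, 0.2, 78.7]
contact_force: [-0.2, 0.1, 0.3]
gripper_width: 0.0851
t6.30 [0.4112 0.325  0.0593] [-179.82    0.21   78.74] F [-0.2  0.1  0.3] w0.0851 rack [-0.1285  0.3066]
row [0.13, 0.13, 8.43] 0.0 | yaw 78.74
```

View pics/w9.png

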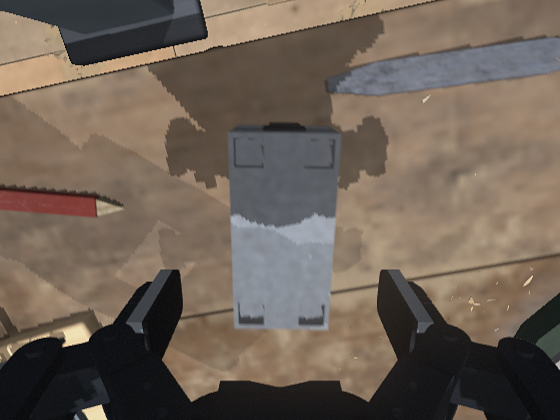

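View pics/s9a.png

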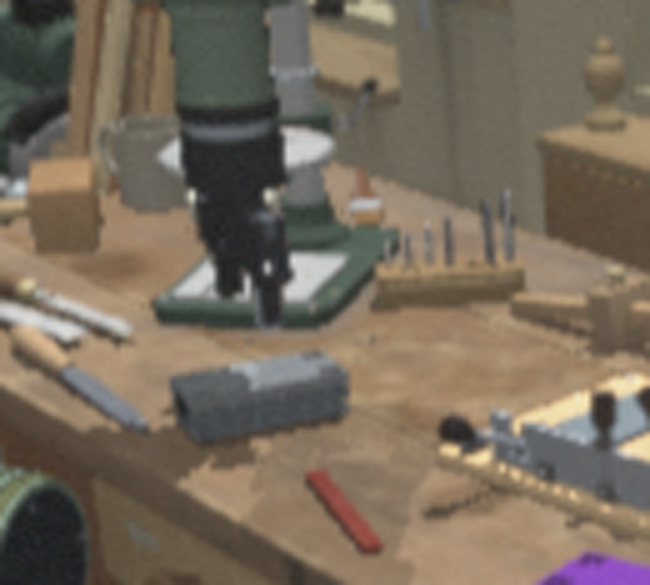

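```bash
python3 -m pendant '[[0.1,0.1,2.5,0],[0.1,0.1,5,0],[0.1,0.1,7,0],[0.1,0.1,8.2,0],[0.1,0.1,8.2,0],[0.1,0.1,8.2,0]]'
python3 - <<'E'
from h import *
st();c=cap('scene','s10.png'); cv2.imwrite('pics/s10a.png',cv2.resize(c['frame'][120:250,130:260],None,fx=5,fy=4.5,interpolation=2));c=cap('side','d10.png'); cv2.imwrite('pics/d10a.png',cv2.resize(c['frame'][210:380,230:400],None,fx=3.5,fy=3.5,interpolation=2))
E
```

```text
clock: 6.9
tool_pos: [0.4153, 0.3278, -0.0196]
tool_rot: [179.9, -0.2, 78.8]
contact_force: [1.6, 0.3, -0.1]
gripper_width: 0.0851
t6.90 [ 0.4153  0.3278 -0.0196] [ 1.7986e+02 -1.6000e-01  7.8760e+01] F [ 1.6  0.3 -0.1] w0.0851 rack [-0.124   0.3088]
```

View pics/s10a.png

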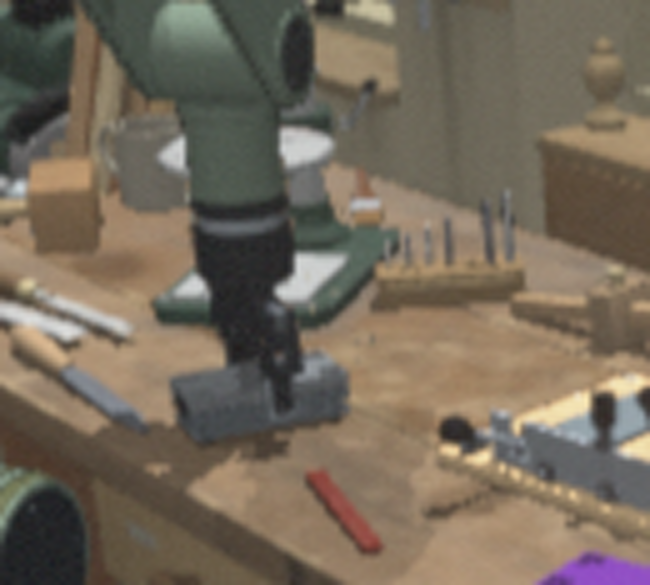

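View pics/d10a.png

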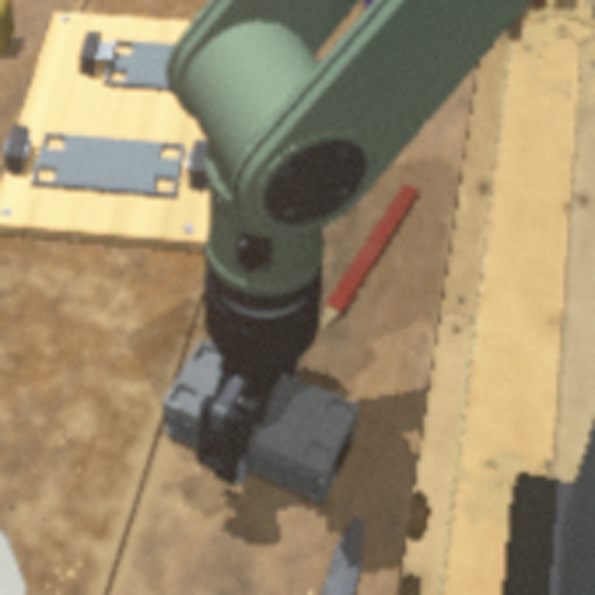

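Run:
```python
from h import *
st()
c=load('s10.png');s=manip.state();Rm=R.from_euler('xyz',s['tool_rot'],degrees=True).as_matrix()
for dz in (.03,.04,.05): print(((proj(c,s['tool_pos']-Rm[:,0]*.05+[0,0,dz])-[130,120])*[5,4.5]).round())
```

```text
t7.00 [ 0.4154  0.3279 -0.0193] [179.82  -0.2   78.77] F [-0.2 -0.6  1. ] w0.0850 rack [-0.1239  0.309 ]
[284. 431.]
[282. 420.]
[281. 409.]
```

```bash
python3 -m pendant '[[0,-0.3,0.5,0],[0,-0.3,1,0],[0,-0.3,1,0],[0,-0.3,1,0]]'
python3 - <<'E'
from h import *
st()
E
python3 -m pendant '[[0,0,0,0],[0,0,0,0],[0,0,0,0],[0,0,0,0],[0,0,0,0],[0,0,0,0],[0,0,0,0]]' 5 50;  python3 - <<'E'
from h import *
st();c=cap('scene','s11.png'); cv2.imwrite('pics/s11a.png',cv2.resize(c['frame'][120:250,130:260],None,fx=5,fy=4.5,interpolation=2))
E
```

```text
clock: 7.33
tool_pos: [0.4104, 0.3272, -0.0316]
tool_rot: [-180.0, 0.0, 78.8]
contact_force: [0.4, -0.2, -0.3]
gripper_width: 0.0849
t7.33 [ 0.4104  0.3272 -0.0316] [-1.7999e+02  2.0000e-02  7.8800e+01] F [ 0.4 -0.2 -0.3] w0.0849 rack [-0.129   0.3089]
clock: 7.92
tool_pos: [0.411, 0.3276, -0.0312]
tool_rot: [180.0, -0.1, 78.8]
contact_force: [-0.7, 0.8, 3.1]
gripper_width: 0.0597
t7.92 [ 0.411   0.3276 -0.0312] [ 1.7996e+02 -5.0000e-02  7.8790e+01] F [-0.7  0.8  3.1] w0.0597 rack [-0.1283  0.3092]
```

View pics/s11a.png

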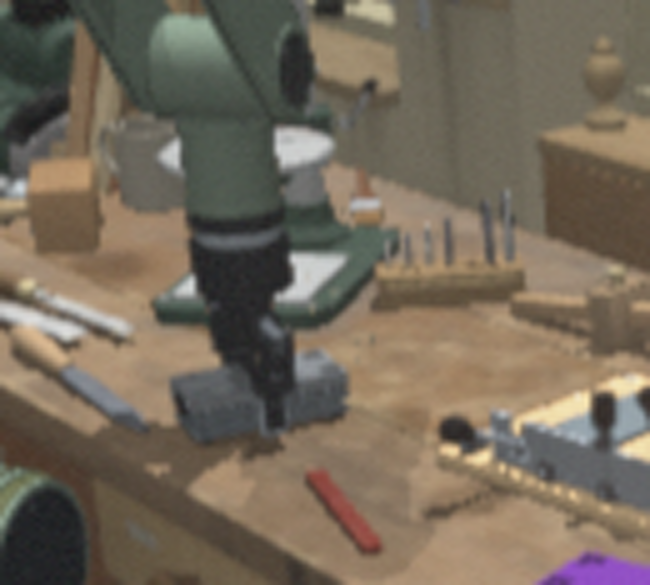

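```bash
python3 -m pendant '[[0,0,0,0],[0,0,0,0],[0,0,0,0],[0,0,-0.8,0],[0,0,-0.8,0],[0,0,-0.8,0]]' 7 ; python3 -m pendant '[[0,0,0,0],[0,0,0,0],[0,0,0,0],[0,0,0,0],[0,0,0,0],[0,0,0,0]]' 5 60;  python3 -m pendant '[[0,0,-3,0],[0,0,-6,0],[0,0,-10,0],[0,0,-14,0],[0,0,-18,0],[0,0,-18,0],[0,0,-18,0],[0,0,-18,0]]'
python3 - <<'E'
from h import *
st();c=cap('wrist','w12.png');c=cap('scene','s12.png'); cv2.imwrite('pics/s12a.png',cv2.resize(c['frame'][80:210,130:260],None,fx=5,fy=4.5,interpolation=2))
E
```

```text
clock: 8.47
tool_pos: [0.411, 0.3275, -0.0229]
tool_rot: [180.0, -0.0, 78.8]
contact_force: [-0.8, 0.6, -0.4]
gripper_width: 0.0701
clock: 8.97
tool_pos: [0.4108, 0.3272, -0.023]
tool_rot: [180.0, -0.0, 78.8]
contact_force: [-0.5, -1.0, 4.5]
gripper_width: 0.0593
clock: 9.63
tool_pos: [0.4095, 0.3265, 0.155]
tool_rot: [-179.9, 0.1, 78.8]
contact_force: [-0.6, -0.8, -3.3]
gripper_width: 0.0594
t9.63 [0.4095 0.3265 0.155 ] [-1.7988e+02  1.3000e-01  7.8800e+01] F [-0.6 -0.8 -3.3] w0.0594 rack [-0.13    0.3083]
```

View pics/w12.png

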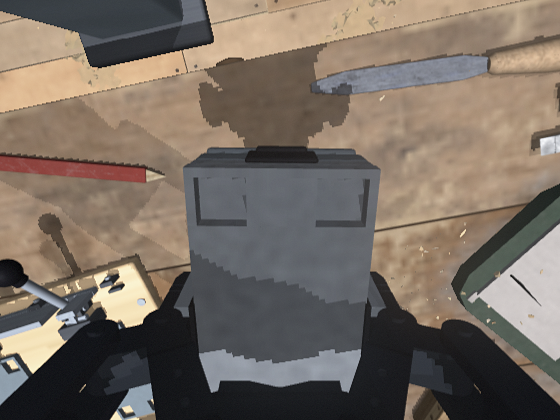

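View pics/s12a.png

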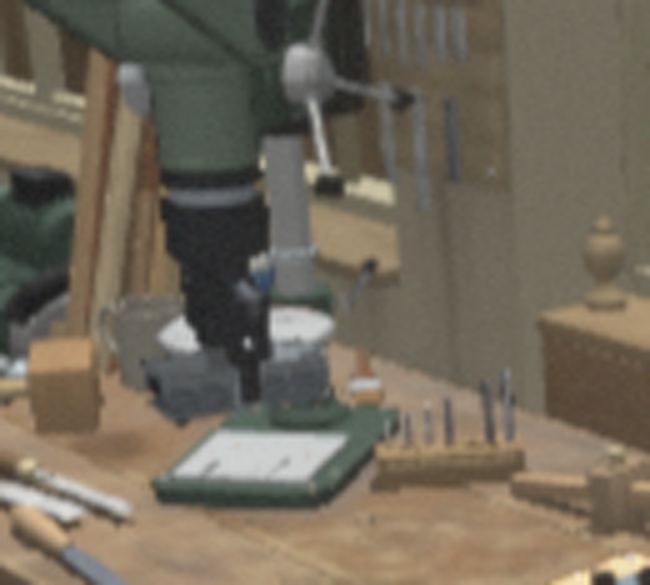

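Run:
```python
from h import *
c=load('w12.png');s=manip.state();Rm=R.from_euler('xyz',s['tool_rot'],degrees=True).as_matrix()
for z in (.155+.069,.155+.065):
  for u,v in [(184,170),(381,168),(196,226),(366,226),(196,179),(366,179)]:
    print(z,(Rm.T@(px(c,u,v,z)-s['tool_pos'])*1000).round(1))
cv2.imwrite('pics/w12a.png',cv2.resize(c['frame'][130:250,170:400],None,fx=3.4,fy=3.4,interpolation=2))
```

```text
0.224 [-29.4 -58.5 -69.6]
0.224 [ 30.5 -59.1 -69.9]
0.224 [-27.2 -40.1 -69.7]
0.224 [ 27.4 -40.1 -69.9]
0.224 [-26.  -55.6 -69.6]
0.224 [ 26.2 -55.6 -69.9]
0.22 [-30.6 -57.5 -65.6]
0.22 [ 31.7 -58.2 -65.9]
0.22 [-28.2 -38.4 -65.7]
0.22 [ 28.5 -38.4 -65.9]
0.22 [-27.  -54.6 -65.6]
0.22 [ 27.2 -54.6 -65.9]
```

View pics/w12a.png

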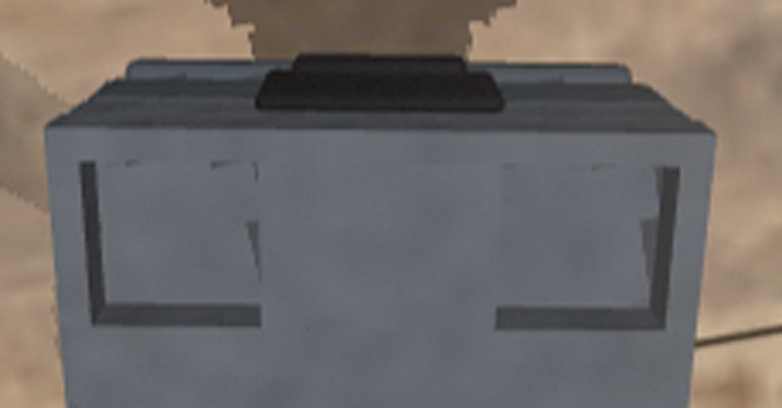

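Run:
```python
from h import *
print(rk(.0211,.065));go(rk(.0211,.065),.13,97.95)
```

```text
[0.5927888  0.10639878]
row [-17.98, 22.29, 2.4] -19.2 | yaw 78.8
```

```bash
python3 -m pendant '[[-1.8,2.2,0,0],[-4,5,0,-5],[-6.5,8,0,-12],[-9,11,0,-19.2],[-11.5,14,0,-19.2],[-14,17,0.5,-19.2],[-16.2,20,1.5,-19.2],[-18,22.3,2.4,-19.2],[-18,22.3,2.4,-19.2],[-18,22.3,2.4,-19.2]]'
python3 - <<'E'
from h import *
st();go(rk(.0211,.065),.13,97.95);c=cap('wrist','w13.png');c=cap('scene','s13.png'); cv2.imwrite('pics/s13a.png',cv2.resize(c['frame'][120:280,200:340],None,fx=5,fy=4,interpolation=2))
E
```

```text
clock: 10.57
tool_pos: [0.5935, 0.1058, 0.1292]
tool_rot: [-179.6, -0.0, 97.8]
contact_force: [-0.6, 0.1, -3.6]
gripper_width: 0.0595
t10.57 [0.5935 0.1058 0.1292] [-1.7964e+02 -1.0000e-02  9.7830e+01] F [-0.6  0.1 -3.6] w0.0595 rack [0.0217 0.0643]
row [0.07, -0.06, -0.08] -0.1 | yaw 97.83
```

View pics/w13.png

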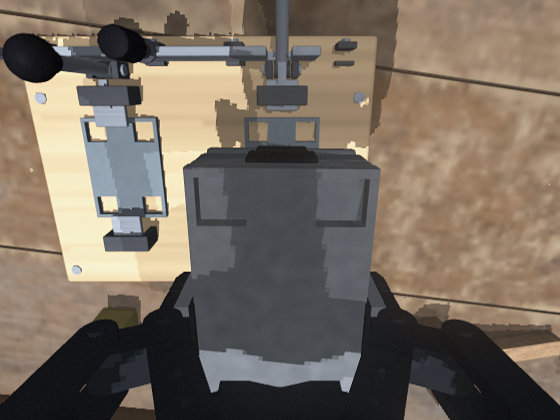

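View pics/s13a.png

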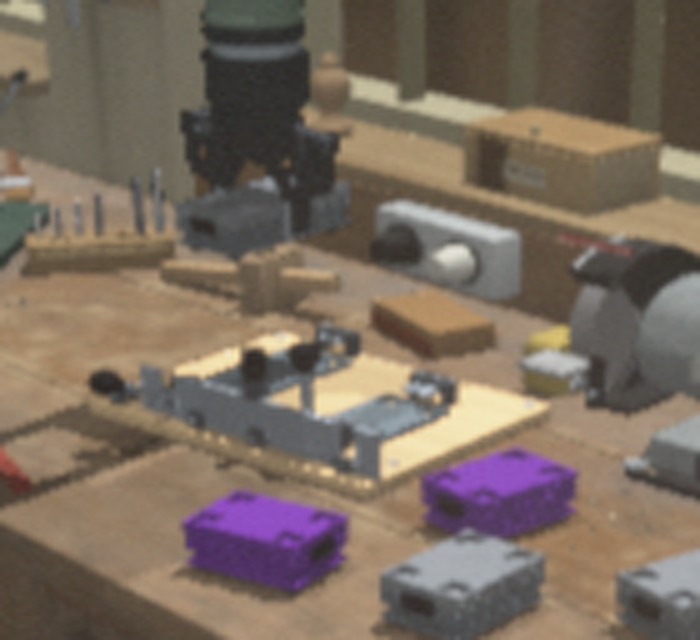

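```bash
cat >> h.py <<'E'
def tf(c,u,v,z,s):
    Rm=R.from_euler('xyz',s['tool_rot'],degrees=True).as_matrix(); return (Rm.T@(px(c,u,v,z)-s['tool_pos'])*1000).round(1)
E
python3 - <<'E'
from h import *
c=load('w13.png');s=manip.state();st()
for u,v in [(245,118),(320,118)]: print(tf(c,u,v,.021,s))
for u,v in [(184,169),(380,169)]: print(tf(c,u,v,s['tool_pos'][2]+.069,s))
cv2.imwrite('pics/w13a.png',cv2.resize(c['frame'][60:200,170:400],None,fx=3.4,fy=3.4,interpolation=2))
E
```

```text
t10.67 [0.5932 0.1077 0.1309] [-1.798e+02 -3.000e-02  9.799e+01] F [ 1.   0.4 -2.5] w0.0594 rack [0.0217 0.0662]
[-29.5 -59.7 110.1]
[ 29.9 -59.5 110.1]
[-30.7 -59.2 -68.8]
[ 28.1 -59.  -68.8]
```

View pics/w13a.png

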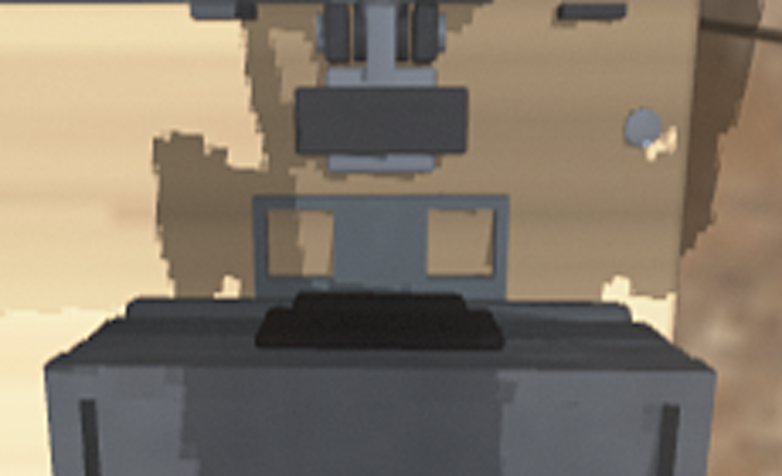

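```bash
python3 -m pendant '[[0,0,2,0],[0,0,4,0],[0,0,6,0],[0,0,8,0],[0,0,8,0],[0,0,8,0],[0,0,8,0],[0,0,8,0]]'
python3 - <<'E'
from h import *
st();st();c=cap('wrist','w14.png');cv2.imwrite('pics/w14a.png',cv2.resize(c['frame'][60:200,170:400],None,fx=3.4,fy=3.4,interpolation=2));st()
c=cap('scene','s14.png'); cv2.imwrite('pics/s14a.png',cv2.resize(c['frame'][120:280,200:340],None,fx=5,fy=4,interpolation=2))
E
```

```text
clock: 11.33
tool_pos: [0.5954, 0.1081, 0.0543]
tool_rot: [179.8, -0.0, 98.0]
contact_force: [-0.5, 0.9, -3.5]
gripper_width: 0.0594
t11.33 [0.5954 0.1081 0.0543] [ 1.7981e+02 -1.0000e-02  9.8040e+01] F [-0.5  0.9 -3.5] w0.0594 rack [0.0239 0.0663]
t11.33 [0.5954 0.1081 0.0543] [ 1.7981e+02 -1.0000e-02  9.8040e+01] F [-0.5  0.9 -3.5] w0.0594 rack [0.0239 0.0663]
t11.38 [0.5954 0.1079 0.0542] [ 1.7982e+02 -1.0000e-02  9.8030e+01] F [-0.5  0.  -3.6] w0.0593 rack [0.0239 0.0661]
```

View pics/w14a.png

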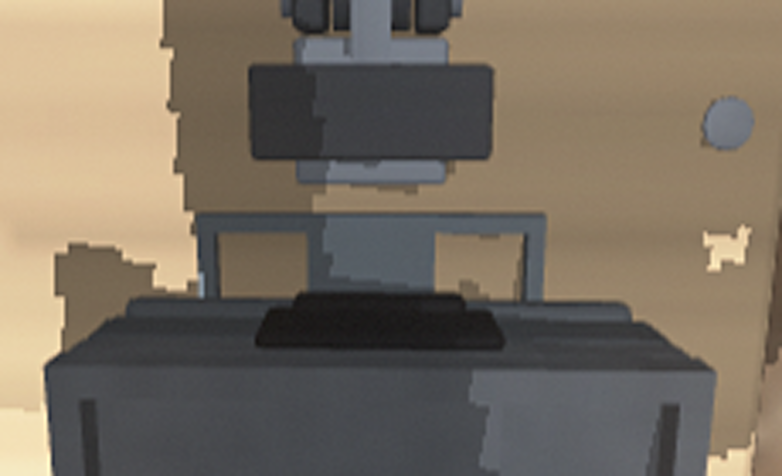

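View pics/s14a.png

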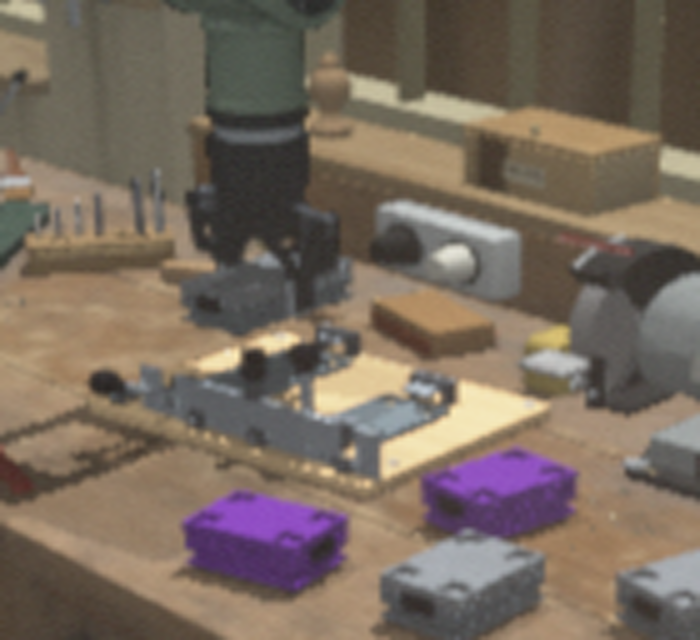

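Run:
```python
from h import *
c=load('w14.png');s=manip.state()
for u,v in [(228.2,122.6),(330.6,122.9)]: print(tf(c,u,v,.021,s))
for u,v in [(183.8,167.8),(380.3,168.5)]: print(tf(c,u,v,s['tool_pos'][2]+.069,s))
print(inv(px(c,228.2,122.6,.021)),inv(px(c,330.6,122.9,.021)))
```

```text
[-29.9 -62.8  32.9]
[ 29.6 -62.7  32.9]
[-29.1 -59.3 -69.2]
[ 30.5 -59.1 -69.2]
[-0.03896284  0.03603369] [-0.03885378  0.09550376]
```

```bash
python3 -m pendant '[[-0.07,-0.35,1.5,0],[-0.07,-0.35,3,0],[-0.07,-0.35,3,0],[-0.07,-0.35,3,0],[-0.07,-0.35,3,0]]'
python3 - <<'E'
from h import *
st();c=cap('wrist','w15.png');cv2.imwrite('pics/w15a.png',cv2.resize(c['frame'][60:200,170:400],None,fx=3.4,fy=3.4,interpolation=2));st()
E
```

```text
clock: 11.85
tool_pos: [0.592, 0.1063, 0.0236]
tool_rot: [179.9, -0.0, 98.0]
contact_force: [0.7, -0.0, -2.8]
gripper_width: 0.0595
t11.85 [0.592  0.1063 0.0236] [179.88  -0.    97.99] F [ 0.7 -0.  -2.8] w0.0595 rack [0.0203 0.065 ]
t11.90 [0.5921 0.1064 0.0238] [179.85  -0.    98.  ] F [ 0.8 -0.3 -3.7] w0.0591 rack [0.0204 0.0651]
```

View pics/w15a.png

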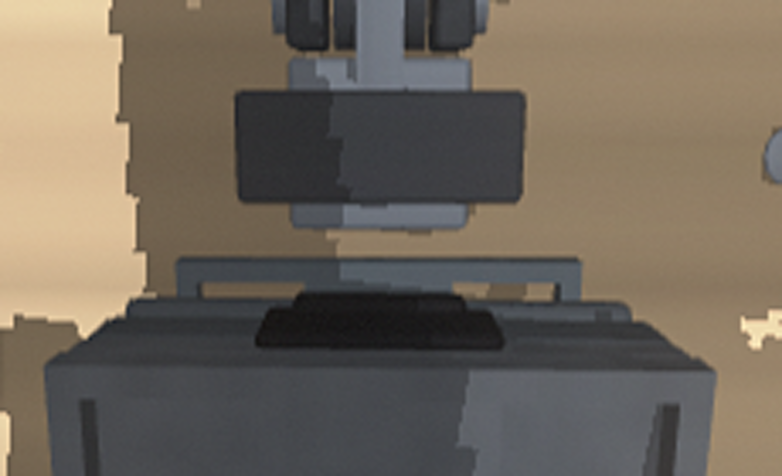

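Run:
```python
from h import *
c=load('w15.png');s=manip.state()
for u,v in [(170+177/3.4,135.9),(170+582/3.4,135.9)]: print(tf(c,u,v,.021,s))
for u,v in [(183.8,167.8),(380.3,168.5)]: print(tf(c,u,v,s['tool_pos'][2]+.069,s))
```

```text
[-29.1 -59.7   2.6]
[ 30.5 -59.6   2.6]
[-29.3 -59.7 -69.2]
[ 30.2 -59.4 -69.2]
```

```bash
python3 -m pendant '[[0,0,1,0],[0,0,2,0],[0,0,2,0],[0,0,2,0],[0,0,2,0]]'
python3 - <<'E'
from h import *
st();c=cap('wrist','w16.png');cv2.imwrite('pics/w16a.png',cv2.resize(c['frame'][60:200,170:400],None,fx=3.4,fy=3.4,interpolation=2));st()
E
```

```text
clock: 12.32
tool_pos: [0.591, 0.1062, 0.0023]
tool_rot: [-180.0, 0.0, 98.0]
contact_force: [0.5, 0.5, -2.8]
gripper_width: 0.0596
t12.32 [0.591  0.1062 0.0023] [-179.98    0.     98.  ] F [ 0.5  0.5 -2.8] w0.0596 rack [0.0193 0.0651]
t12.37 [0.5913 0.1062 0.0026] [179.98  -0.    98.  ] F [-0.1 -0.3 -2.7] w0.0594 rack [0.0196 0.065 ]
```

View pics/w16a.png

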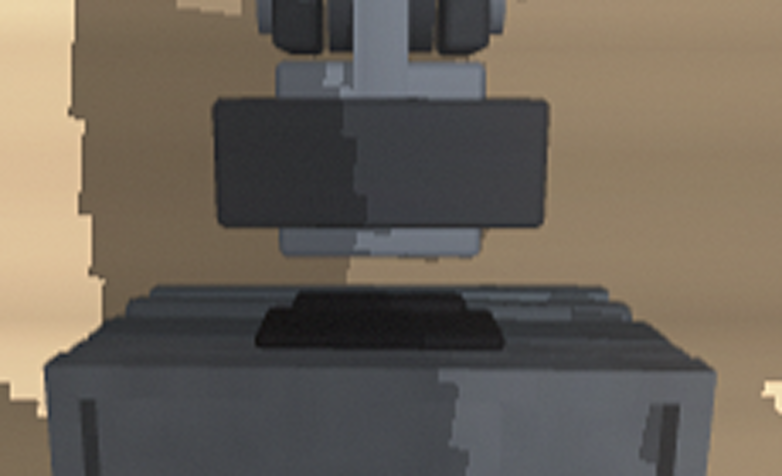

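```bash
python3 - <<'E'
from h import *
c=load('w16.png');s=manip.state()
for u,v in [(170+151/3.4,60+286/3.4),(170+609/3.4,60+286/3.4)]: print(tf(c,u,v,.021,s))
for u,v in [(183.8,167.8),(380.3,168.5)]: print(tf(c,u,v,s['tool_pos'][2]+.069,s))
E
python3 -m pendant '[[0,0,0.4,0],[0,0,0.8,0],[0,0,1.1,0],[0,0,1.1,0],[0,0,1.1,0]]'
python3 - <<'E'
from h import *
st()
E
```

```text
[-29.1 -59.  -18.4]
[ 30.4 -58.9 -18.4]
[-29.3 -59.7 -69. ]
[ 30.2 -59.5 -69. ]
clock: 12.78
tool_pos: [0.591, 0.1062, -0.0083]
tool_rot: [180.0, 0.0, 98.0]
contact_force: [-0.4, 0.1, -0.2]
gripper_width: 0.0592
t12.78 [ 0.591   0.1062 -0.0083] [180.   0.  98.] F [-0.4  0.1 -0.2] w0.0592 rack [0.0193 0.065 ]
```

```bash
python3 -m pendant '[[0,0,0,0],[0,0,0,0],[0,0,0,0],[0,0,0,0]]' 7.6;python3 -m pendant '[[0,0,-3,0],[0,0,-7,0],[0,0,-11,0],[0,2,-15,0],[0,6,-17,0],[0,6,-17,0],[0,6,-17,0]]'
python3 - <<'E'
from h import *
st();c=cap('wrist','w17.png');c=cap('scene','s17.png'); cv2.imwrite('pics/s17a.png',cv2.resize(c['frame'][150:280,190:340],None,fx=5,fy=4.5,interpolation=2))
E
```

```text
clock: 13.12
tool_pos: [0.5913, 0.1063, -0.0083]
tool_rot: [180.0, -0.0, 98.0]
contact_force: [-0.4, 0.0, 0.1]
gripper_width: 0.0762
clock: 13.7
tool_pos: [0.6531, 0.1149, 0.1632]
tool_rot: [179.7, -0.0, 98.0]
contact_force: [-0.6, 0.5, -1.8]
gripper_width: 0.076
t13.70 [0.6531 0.1149 0.1632] [179.7  -0.   98. ] F [-0.6  0.5 -1.8] w0.0760 rack [0.082  0.0651]
```

View pics/w17.png

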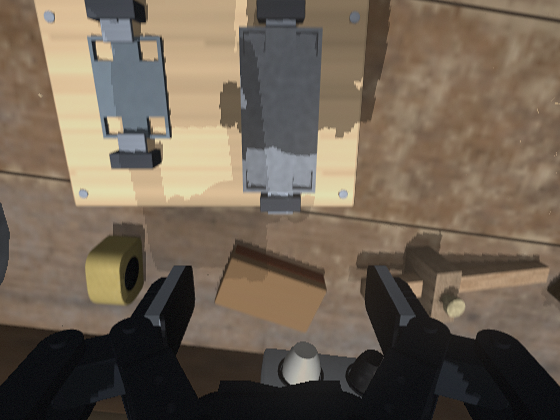

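View pics/s17a.png

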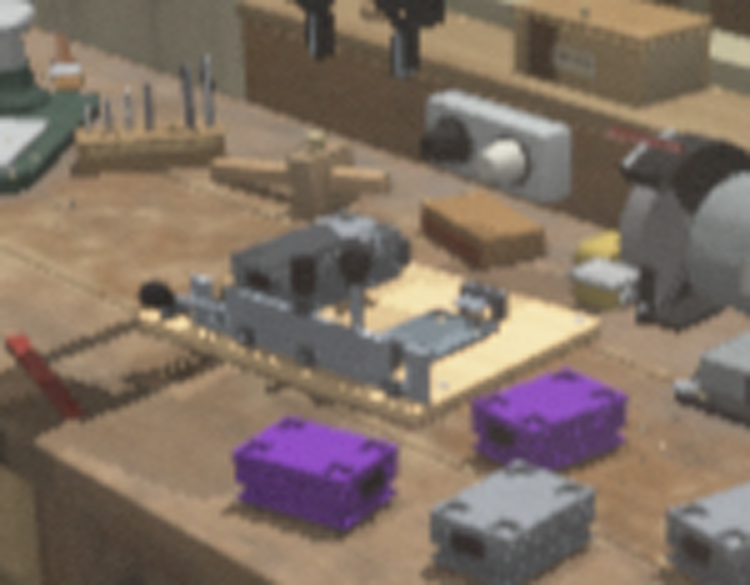

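```bash
python3 -m pendant '[[0,-4,0,0],[0,-8,0,0],[0,-12,0,0],[0,-16,0,0],[0,-20,0,0],[0,-24,2,0],[0,-26.3,5,0],[0,-26.3,8,0],[0,-26.3,8,0],[0,-26.3,8,0]]' 0;  python3 - <<'E'
from h import *
st();c=cap('wrist','w18.png');c=cap('scene','s18.png'); cv2.imwrite('pics/s18a.png',cv2.resize(c['frame'][120:250,190:340],None,fx=5,fy=4.5,interpolation=2))
go(rk(-.181,.065),.03)
E
```

```text
clock: 14.63
tool_pos: [0.3878, 0.0776, 0.0804]
tool_rot: [-179.7, 0.0, 98.0]
contact_force: [0.9, -0.8, 0.9]
gripper_width: -0.0
t14.63 [0.3878 0.0776 0.0804] [-1.7974e+02  1.0000e-02  9.8000e+01] F [ 0.9 -0.8  0.9] w-0.0000 rack [-0.1859  0.0648]
row [0.01, 0.13, 5.24] 0 | yaw 98.0
```

View pics/s18a.png

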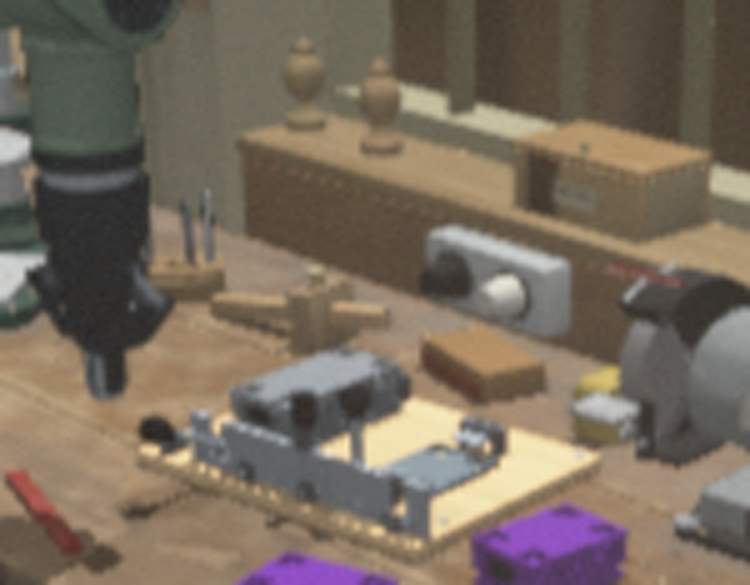

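```bash
python3 -m pendant '[[0,0,3,0],[0,0,5.1,0],[0,0,5.1,0],[0,1.8,5.1,0],[0,2.8,4,0],[0,3.8,3,0],[0,5.7,1.9,0],[0,7.5,1.4,0],[0,8.7,1.3,0],[0,9.0,1.3,0]]';  python3 - <<'E'
from h import *
st();c=cap('wrist','w19.png');c=cap('scene','s19.png'); cv2.imwrite('pics/s19a.png',cv2.resize(c['frame'][120:250,190:340],None,fx=5,fy=4.5,interpolation=2))
E
```

```text
clock: 15.57
tool_pos: [0.4773, 0.0903, 0.0706]
tool_rot: [-179.6, -0.0, 98.0]
contact_force: [-13.5, -0.9, 9.1]
gripper_width: 0.0002
t15.57 [0.4773 0.0903 0.0706] [-1.7959e+02 -1.0000e-02  9.7990e+01] F [-13.5  -0.9   9.1] w0.0002 rack [-0.0956  0.065 ]
```

View pics/s19a.png

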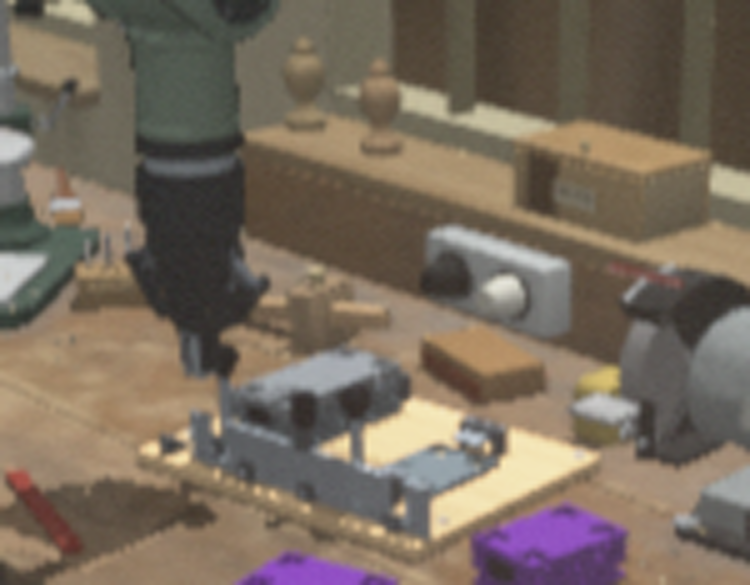

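```bash
python3 - <<'E'
from h import *
go(rk(-.084,-.023),.12,8)
E
python3 -m pendant '[[0,-1.5,0,0],[0,-2,-2,7],[-1.5,-2,-5,14],[-4,-2,-5,21],[-6,-1,-5,28],[-8,0,-5,35],[-8.8,1,-5,42],[-8.8,1.2,-5,49],[-8.8,1.2,-5,56],[-8.8,1.2,-5,63]]' 4
python3 - <<'E'
from h import *
st();go(rk(-.084,-.023),.12,8)
E
```

```text
row [-8.8, 1.14, -4.99] 90.0 | yaw 97.99
clock: 16.5
tool_pos: [0.505, 0.0046, 0.1208]
tool_rot: [179.9, -0.2, 34.6]
contact_force: [-0.8, -0.1, -0.2]
gripper_width: 0.0398
t16.50 [0.505  0.0046 0.1208] [ 1.7989e+02 -1.6000e-01  3.4610e+01] F [-0.8 -0.1 -0.2] w0.0398 rack [-0.0799 -0.0236]
row [-0.34, -0.24, 0.08] 26.6 | yaw 34.61
```

```bash
python3 -m pendant '[[-0.2,-0.1,0,7],[-0.3,-0.2,0,14],[-0.3,-0.2,0,21],[-0.3,-0.2,0,26.6],[-0.3,-0.2,0,26.6],[-0.3,-0.2,0,26.6]]'
python3 - <<'E'
from h import *
st();c=cap('wrist','w20.png');cv2.imwrite('pics/w20.png',c['frame']);go(rk(-.084,-.023),.048,8)
c=cap('scene','s20.png'); cv2.imwrite('pics/s20a.png',cv2.resize(c['frame'][150:280,190:340],None,fx=5,fy=4.5,interpolation=2))
print(((proj(c,[*rk(-.0755,.065),.108])-[190,150])*[5,4.5]).round())
E
```

```text
clock: 17.0
tool_pos: [0.5008, 0.0049, 0.1202]
tool_rot: [180.0, -0.2, 8.5]
contact_force: [-0.2, 0.1, -0.0]
gripper_width: 0.0401
t17.00 [0.5008 0.0049 0.1202] [ 1.7997e+02 -1.6000e-01  8.5400e+00] F [-0.2  0.1 -0. ] w0.0401 rack [-0.084  -0.0228]
row [0.01, 0.02, 7.18] 0.5 | yaw 8.54
[219. 223.]
```

View pics/w20.png

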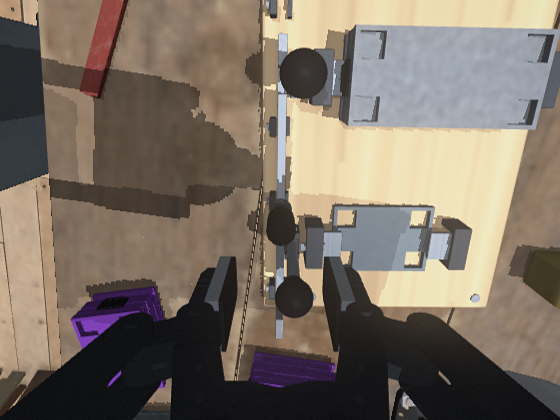

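View pics/s20a.png

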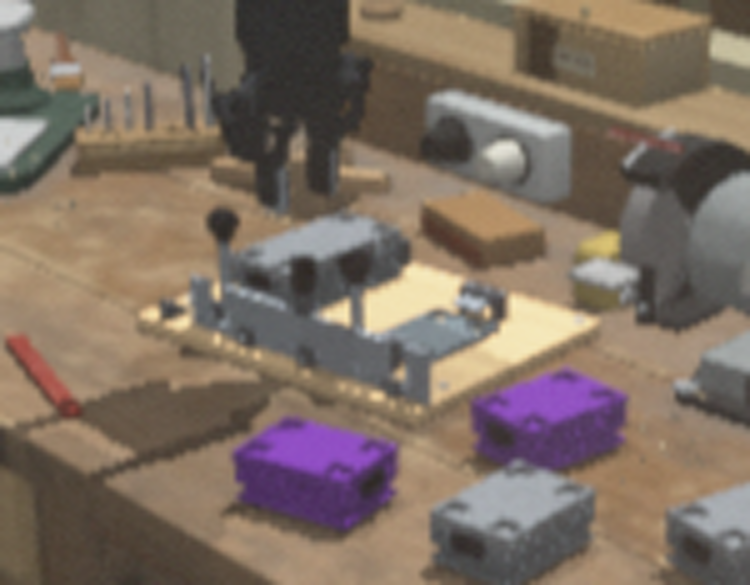

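```bash
python3 - <<'E'
from h import *
c=load('w20.png')
print(inv(px(c,281,230,.104)),inv(px(c,303,73,.108)),inv(px(c,295,298,.108)))
E
python3 -m pendant '[[0,0.0,2.5,0.5],[0,0.0,5,0.5],[0,0,7.2,0.5],[0,0,7.2,0.5],[0,0,7.2,0.5]]'; python3 -m pendant '[[0,0,0,0],[0,0,0,0],[0,0,0,0],[0,0,0,0],[0,0,0,0]]' 1 30;python3 - <<'E'
from h import *
st();cap('wrist','w21.png')
c=cap('scene','s21.png'); cv2.imwrite('pics/s21a.png',cv2.resize(c['frame'][150:280,190:340],None,fx=5,fy=4.5,interpolation=2))
E
```

```text
[-0.08377927 -0.0211868 ] [-0.07380206  0.06554939] [-0.07463316 -0.06512885]
clock: 17.52
tool_pos: [0.4993, 0.0049, 0.0462]
tool_rot: [-180.0, 0.1, 7.9]
contact_force: [0.1, -0.9, 1.0]
gripper_width: 0.04
clock: 17.93
tool_pos: [0.5018, 0.005, 0.0482]
tool_rot: [180.0, -0.3, 7.9]
contact_force: [3.0, 0.0, 6.6]
gripper_width: 0.0168
t17.93 [0.5018 0.005  0.0482] [179.96  -0.29   7.9 ] F [3.  0.  6.6] w0.0168 rack [-0.0831 -0.0229]
```

View pics/s21a.png

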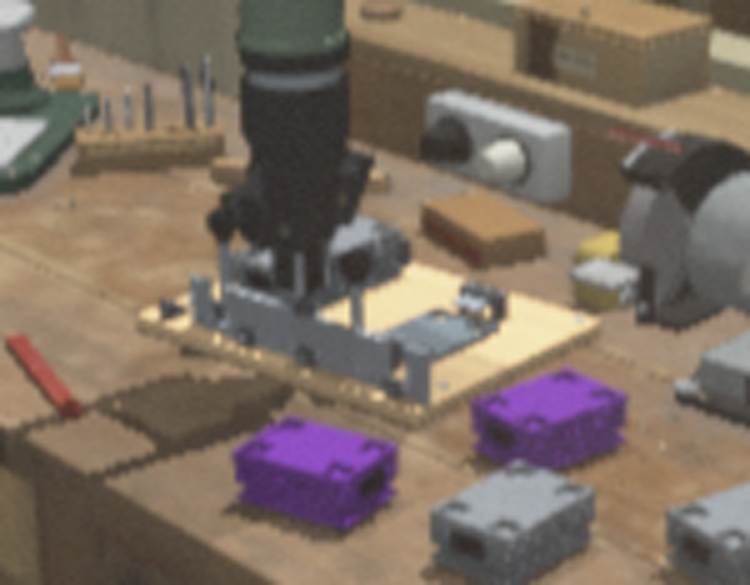

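View pics/w21.png

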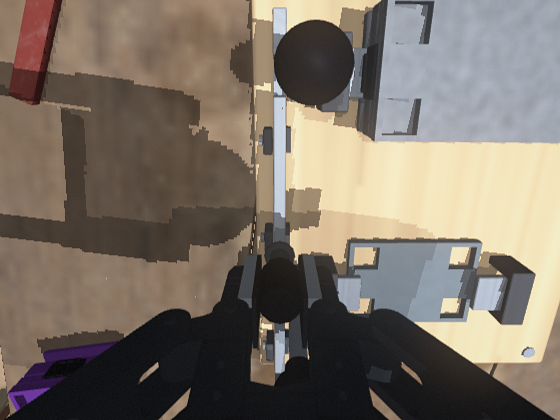

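```bash
python3 -m pendant '[[0,-1,0,0],[0,-2,0,0],[0,-3,0,0],[0,-4,0,0],[0,-4.5,0,0],[0,-4.7,0,0],[0,-4.7,0,0]]';python3 - <<'E'
from h import *
st()
c=cap('wrist','w22.png');c=cap('scene','s22.png'); cv2.imwrite('pics/s22a.png',cv2.resize(c['frame'][150:280,190:340],None,fx=5,fy=4.5,interpolation=2))
E
```

```text
clock: 18.62
tool_pos: [0.4953, 0.052, 0.0482]
tool_rot: [180.0, -0.3, 7.9]
contact_force: [2.7, 1.3, 6.5]
gripper_width: 0.0166
t18.62 [0.4953 0.052  0.0482] [179.98  -0.29   7.94] F [2.7 1.3 6.5] w0.0166 rack [-0.083   0.0246]
```

View pics/s22a.png

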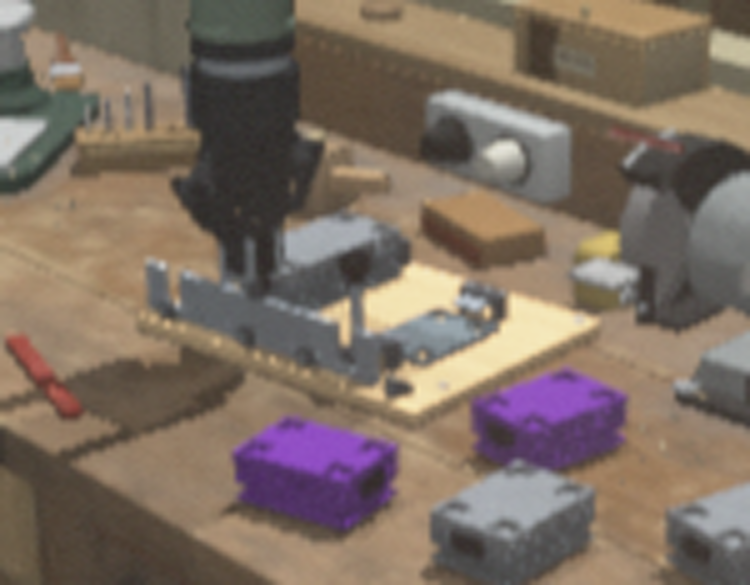

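View pics/w22.png

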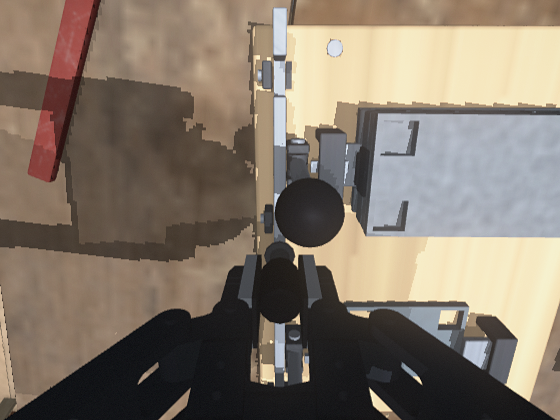

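```bash
python3 -m pendant '[[0,0,0,0],[0,0,0,0],[0,0,0,0],[0,0,-3,0],[0,0,-6.5,0],[0,0,-6.5,0]]' 4; python3 -m pendant '[[0,0,0,0],[2,4,0,0],[4,8,0,0],[4.5,9,0,0],[4.5,9,0,0],[4.5,9,2.5,0],[4.5,9,4.7,0],[4.5,9,4.7,0],[4.5,9,4.7,0]]' 0;python3 - <<'E'
from h import *
st()
c=cap('wrist','w23.png');c=cap('scene','s23.png'); cv2.imwrite('pics/s23a.png',cv2.resize(c['frame'][150:280,190:340],None,fx=5,fy=4.5,interpolation=2))
E
```

```text
clock: 19.22
tool_pos: [0.4967, 0.0516, 0.1166]
tool_rot: [180.0, -0.6, 7.9]
contact_force: [1.1, -0.4, 1.6]
gripper_width: 0.0402
clock: 19.97
tool_pos: [0.5479, -0.0307, 0.0629]
tool_rot: [-179.9, 0.3, 7.9]
contact_force: [0.1, -0.1, -0.0]
gripper_width: -0.0003
t19.97 [ 0.5479 -0.0307  0.0629] [-179.92    0.29    7.92] F [ 0.1 -0.1 -0. ] w-0.0003 rack [-0.0423 -0.0646]
```

View pics/s23a.png

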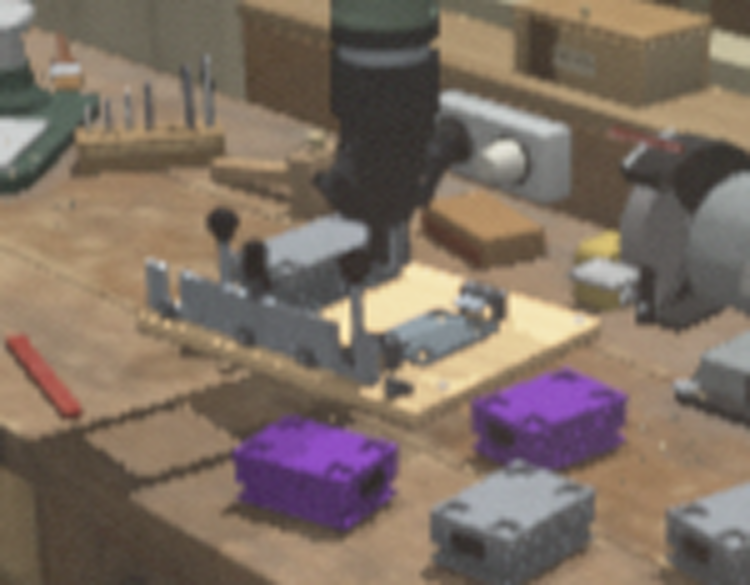

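View pics/w23.png

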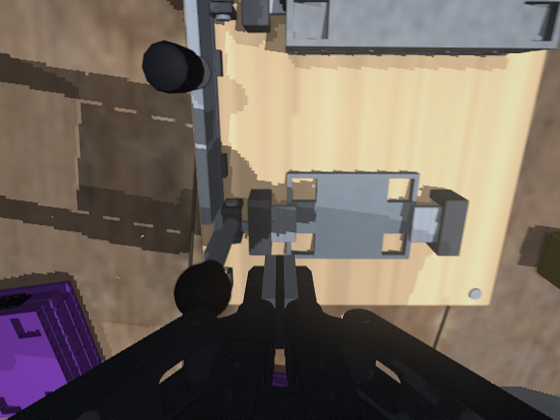

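```bash
python3 -m pendant '[[-1.0,0,-0.2,0],[-2.5,0,0,0],[-4,0,0.4,0],[-5.2,0,0.9,0],[-6.3,0,1.5,0],[-7.1,0,2.1,0],[-7.8,0,2.7,0],[-8.2,0,3.0,0],[-8.4,0,3.0,0],[-8.4,0,3.0,0]]'
python3 - <<'E'
from h import *
st();c=cap('scene','s24.png'); cv2.imwrite('pics/s24a.png',cv2.resize(c['frame'][150:280,190:340],None,fx=5,fy=4.5,interpolation=2))
E
```

```text
clock: 20.9
tool_pos: [0.4713, -0.0429, 0.0361]
tool_rot: [179.9, -0.6, 7.8]
contact_force: [6.3, 2.3, 1.5]
gripper_width: -0.0002
t20.90 [ 0.4713 -0.0429  0.0361] [179.93  -0.57   7.84] F [6.3 2.3 1.5] w-0.0002 rack [-0.1199 -0.0661]
```

View pics/s24a.png

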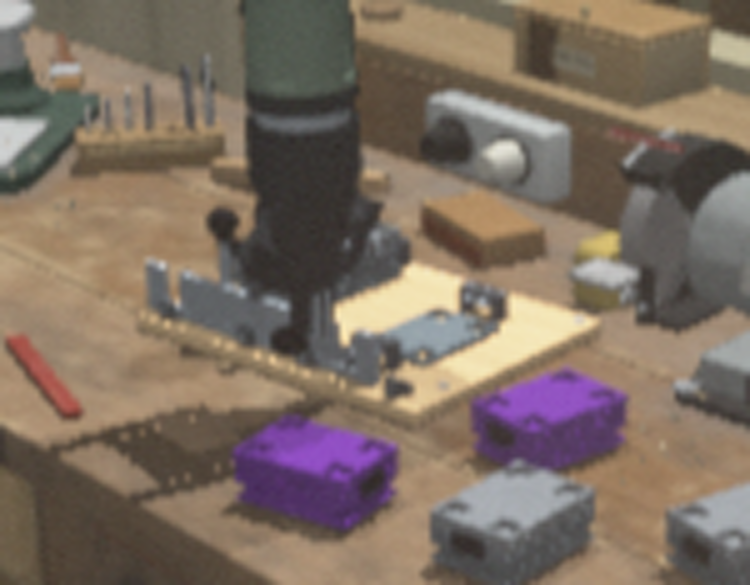

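```bash
python3 - <<'E'
from h import *
go((.37,-.29),.2,-82)
E
python3 -m pendant '[[1,0,-1,0],[1,0,-5,0],[0,1,-9,7],[-2,4,-13,14],[-4,8,-16.4,21],[-6,12,-16.4,28],[-8,16,-16.4,35],[-10,19,-16.4,42],[-12,22,-16.4,49],[-13.4,23.1,-16.4,56]]' 8.5
python3 - <<'E'
from h import *
st();go((.37,-.29),.2,-82)
E
```

```text
row [-13.25, 23.11, -16.5] 89.8 | yaw 7.85
clock: 21.78
tool_pos: [0.3648, -0.2927, 0.1988]
tool_rot: [180.0, -0.1, -48.5]
contact_force: [1.1, 0.1, 0.1]
gripper_width: 0.0851
t21.78 [ 0.3648 -0.2927  0.1988] [ 1.7997e+02 -5.0000e-02 -4.8480e+01] F [1.1 0.1 0.1] w0.0851 rack [-0.2599 -0.2988]
row [0.14, -0.57, -0.12] 33.5 | yaw -48.48
```

```bash
python3 -m pendant '[[0,-0.5,0,7],[0,-0.5,0,14],[0,-0.5,0,21],[0,-0.5,0,28],[0,-0.5,0,33.5],[0,-0.5,0,33.5],[0,-0.5,0,33.5]]'
python3 - <<'E'
from h import *
st();cap('wrist','w25.png')
E
```

```text
clock: 22.37
tool_pos: [0.3693, -0.2867, 0.1984]
tool_rot: [180.0, 0.0, -81.5]
contact_force: [0.2, -0.4, 0.9]
gripper_width: 0.0852
t22.37 [ 0.3693 -0.2867  0.1984] [ 1.7997e+02  3.0000e-02 -8.1450e+01] F [ 0.2 -0.4  0.9] w0.0852 rack [-0.2546 -0.2934]
```

View pics/w25.png

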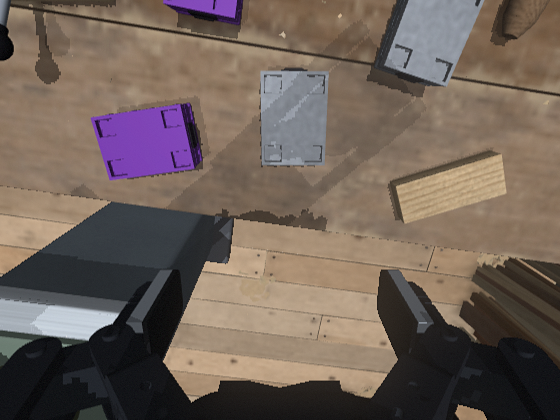

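Run:
```python
from h import *
c=load('w25.png'); cv2.imwrite('pics/w25a.png',cv2.resize(c['frame'][55:180,245:345],None,fx=6,fy=4.6,interpolation=2))
P=np.array([px(c,u,v,.046)[:2] for u,v in [(260,71),(328,72),(326,166),(261,164)]]);print(P.round(4),P.mean(0)); d=(P[0]+P[1]-P[2]-P[3])/2;print(np.hypot(*d),np.degrees(np.arctan2(d[1],d[0])),np.linalg.norm((P[1]+P[2]-P[0]-P[3])/2))
print(px(c,200,160,.046),px(c,203,160,.0))
```

```text
[[ 0.4605 -0.2561]
 [ 0.4685 -0.3154]
 [ 0.3856 -0.3297]
 [ 0.3783 -0.2679]] [ 0.42323587 -0.29225688]
0.08357845815777286 8.965803045947803 0.06097165178806521
[ 0.37357121 -0.20998902  0.046     ] [ 0.36322064 -0.20398778  0.        ]
```

View pics/w25a.png

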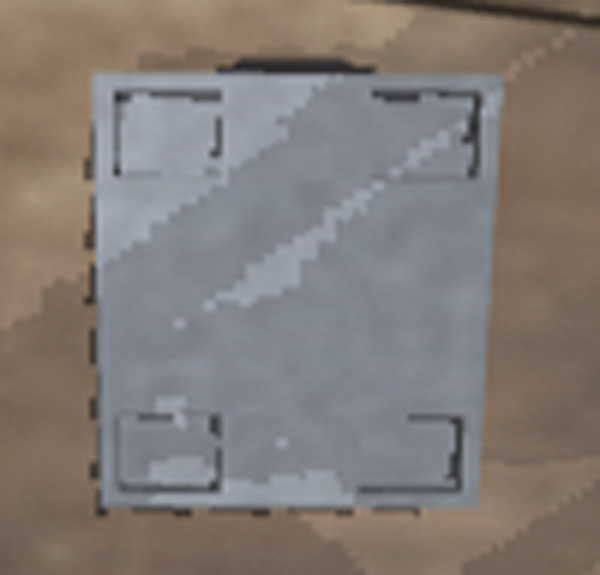

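Run:
```python
from h import *
go((.423,-.2922),.06,-81.1)
```

```text
row [1.34, -5.22, 13.84] -0.4 | yaw -81.46
```

```bash
python3 -m pendant '[[0.7,-2.5,2,0],[1.35,-5.2,5,-0.4],[1.35,-5.2,9,-0.4],[1.35,-5.2,12,-0.4],[1.35,-5.2,13.8,-0.4],[1.35,-5.2,13.8,-0.4],[1.35,-5.2,13.8,-0.4],[1.35,-5.2,13.8,-0.4]]'
python3 - <<'E'
from h import *
st();cap('wrist','w26.png');go((.423,-.2922),-.022,-81.1)
E
```

```text
clock: 23.08
tool_pos: [0.4241, -0.2934, 0.0618]
tool_rot: [-179.9, -0.1, -81.2]
contact_force: [1.1, -0.3, 0.6]
gripper_width: 0.0847
t23.08 [ 0.4241 -0.2934  0.0618] [-1.7989e+02 -1.0000e-01 -8.1160e+01] F [ 1.1 -0.3  0.6] w0.0847 rack [-0.2013 -0.3076]
row [-0.17, 0.13, 8.43] -0.1 | yaw -81.17
```

View pics/w26.png

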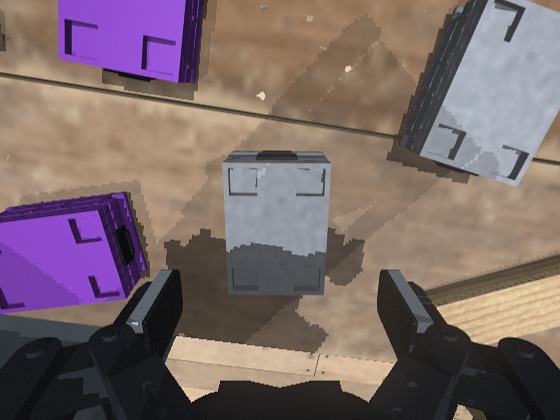

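```bash
python3 -m pendant '[[-0.15,0.1,2.5,0],[-0.15,0.1,5,0],[-0.15,0.1,7.5,0],[-0.15,0.1,8.4,0],[-0.15,0.1,8.4,0],[-0.15,0.1,8.4,0],[-0.15,0.1,8.4,0]]'
python3 - <<'E'
from h import *
st()
E
```

```text
clock: 23.72
tool_pos: [0.4232, -0.2923, -0.0218]
tool_rot: [-179.8, -0.1, -81.2]
contact_force: [0.3, -0.3, 0.2]
gripper_width: 0.0854
t23.72 [ 0.4232 -0.2923 -0.0218] [-1.7985e+02 -1.4000e-01 -8.1200e+01] F [ 0.3 -0.3  0.2] w0.0854 rack [-0.202  -0.3064]
```

```bash
python3 -m pendant '[[0,0,0,0],[0,0,0,0],[0,0,0,0],[0,0,0,0],[0,0,0,0],[0,0,0,0],[0,0,0,0]]' 5 60;  python3 -m pendant '[[0,0,-3,0],[0,0,-6,0],[0,0,-10,0],[0,0,-14,0],[0,0,-18,0],[0,0,-18,0],[0,0,-18,0],[0,0,-18,0]]'
python3 - <<'E'
from h import *
st();c=cap('wrist','w27.png');st();go(rk(.004,-.065),.13,-82.05)
cv2.imwrite('pics/w27a.png',cv2.resize(c['frame'][130:300,160:400],None,fx=3.3,fy=3.3,interpolation=2))
E
```

```text
clock: 24.3
tool_pos: [0.4231, -0.2922, -0.0221]
tool_rot: [-179.9, -0.1, -81.2]
contact_force: [0.1, 0.5, 7.0]
gripper_width: 0.0598
clock: 24.97
tool_pos: [0.4208, -0.2905, 0.1554]
tool_rot: [179.9, 0.1, -81.2]
contact_force: [-0.3, 0.9, -3.8]
gripper_width: 0.0595
t24.97 [ 0.4208 -0.2905  0.1554] [ 1.799e+02  1.100e-01 -8.120e+01] F [-0.3  0.9 -3.8] w0.0595 rack [-0.2042 -0.3043]
t25.02 [ 0.4204 -0.2903  0.1546] [179.82   0.18 -81.2 ] F [-0.4 -0.5 -3.1] w0.0594 rack [-0.2045 -0.304 ]
row [-23.58, -21.21, 2.47] 0.9 | yaw -81.2
```

View pics/w27a.png

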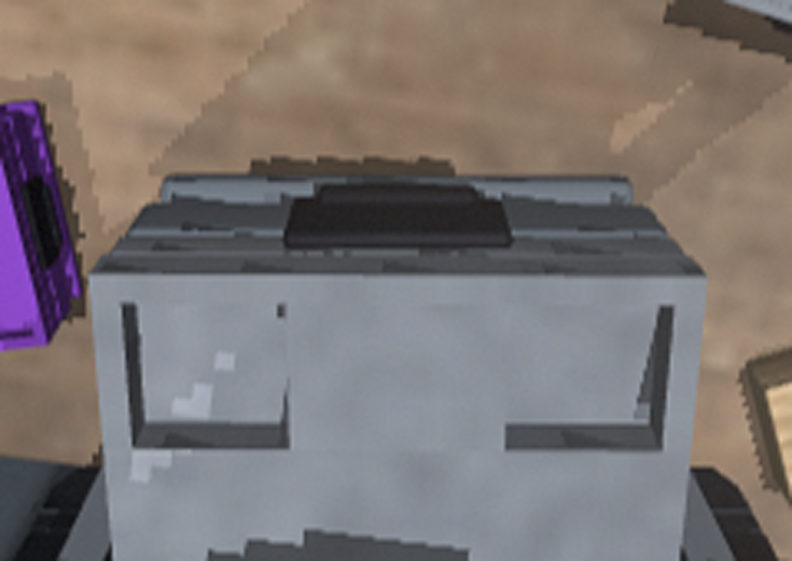

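```bash
python3 - <<'E'
from h import *
c=load('w27.png');s=manip.state()
for u,v in [(187.9,213.3),(373.3,213.5)]: print(tf(c,u,v,s['tool_pos'][2]+.068,s))
E
python3 -m pendant '[[-3,-2.7,0,0],[-6,-5.4,0,0],[-9,-8.1,0,0.9],[-12,-10.8,0,0.9],[-15,-13.5,0,0.9],[-18,-16.2,0,0.9],[-21,-18.9,1,0.9],[-23.6,-21.2,2.4,0.9],[-23.6,-21.2,2.4,0.9],[-23.6,-21.2,2.4,0.9]]'
python3 - <<'E'
from h import *
st();c=cap('wrist','w28.png');st();cv2.imwrite('pics/w28a.png',cv2.resize(c['frame'][100:250,160:400],None,fx=3.3,fy=3.3,interpolation=2))
E
```

```text
[-29. -43. -68.]
[ 30.7 -42.9 -68.2]
clock: 25.85
tool_pos: [0.5937, -0.024, 0.1286]
tool_rot: [179.6, 0.1, -81.9]
contact_force: [-0.6, -0.9, -2.9]
gripper_width: 0.0593
t25.85 [ 0.5937 -0.024   0.1286] [ 1.7957e+02  7.0000e-02 -8.1900e+01] F [-0.6 -0.9 -2.9] w0.0593 rack [ 0.004  -0.0642]
t25.90 [ 0.5937 -0.0253  0.1298] [ 1.7966e+02  3.0000e-02 -8.2010e+01] F [-0.4  0.5 -3.1] w0.0593 rack [ 0.0037 -0.0656]
```

View pics/w28a.png

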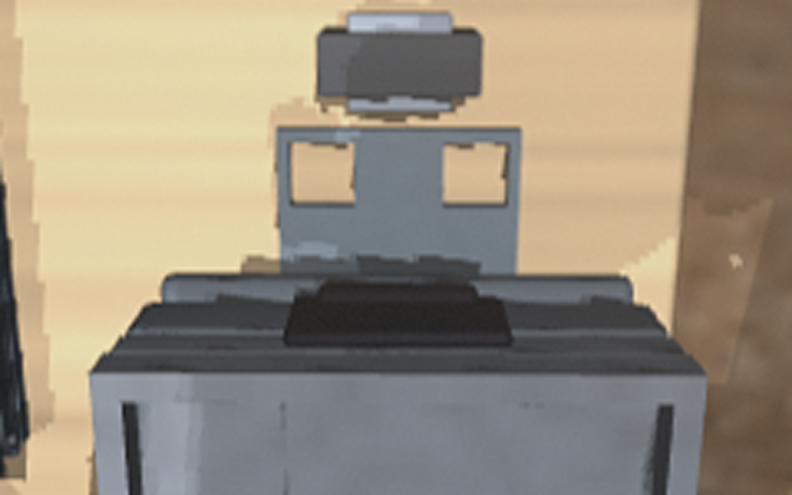

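```bash
python3 -m pendant '[[0,0,2.5,0],[0,0,5,0],[0,0,7.5,0],[0,0,9.8,0],[0,0,9.8,0],[0,0,9.8,0],[0,0,9.8,0],[0,0,9.8,0]]'
python3 - <<'E'
from h import *
st();c=cap('wrist','w29.png');st();cv2.imwrite('pics/w29a.png',cv2.resize(c['frame'][100:250,160:400],None,fx=3.3,fy=3.3,interpolation=2))
E
```

```text
clock: 26.57
tool_pos: [0.5966, -0.0263, 0.0365]
tool_rot: [-179.8, -0.0, -82.1]
contact_force: [0.1, 0.9, -3.5]
gripper_width: 0.0593
t26.57 [ 0.5966 -0.0263  0.0365] [-1.7979e+02 -5.0000e-02 -8.2150e+01] F [ 0.1  0.9 -3.5] w0.0593 rack [ 0.0065 -0.067 ]
t26.62 [ 0.5965 -0.0262  0.0365] [-1.798e+02 -4.000e-02 -8.213e+01] F [-0.   0.2 -3. ] w0.0593 rack [ 0.0065 -0.0668]
```

View pics/w29a.png

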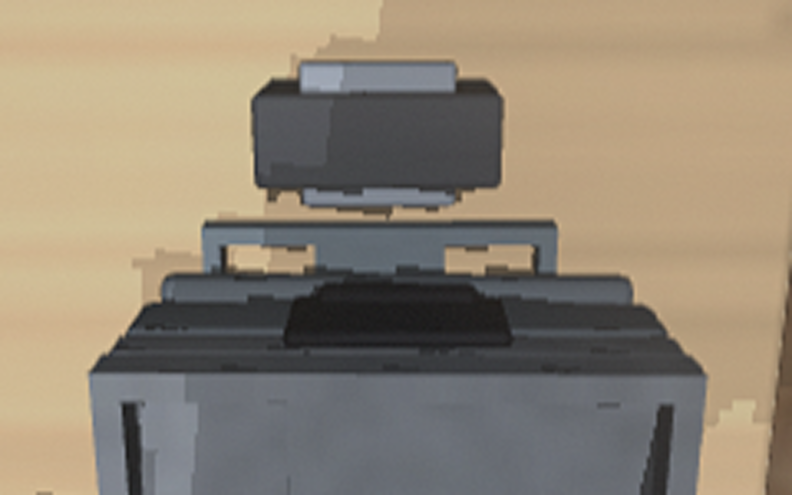

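Run:
```python
from h import *
c=load('w29.png');s=manip.state()
for u,v in [(203,222),(557,222)]: print(tf(c,160+u/3.3,100+v/3.3,.021,s))
for u,v in [(91,374),(706,374)]: print(tf(c,160+u/3.3,100+v/3.3,s['tool_pos'][2]+.068,s))
```

```text
[-31.5 -39.4  15.6]
[ 27.9 -39.3  15.6]
[-28.9 -43.  -67.9]
[ 30.8 -42.9 -67.8]
```

```bash
python3 -m pendant '[[-0.22,0.36,1,0],[-0.22,0.36,2.2,0],[-0.22,0.36,2.2,0],[-0.22,0.36,2.2,0],[-0.22,0.36,2.2,0]]'
python3 - <<'E'
from h import *
st();c=cap('wrist','w30.png');st();cv2.imwrite('pics/w30a.png',cv2.resize(c['frame'][100:250,160:400],None,fx=3.3,fy=3.3,interpolation=2))
E
```

```text
clock: 27.03
tool_pos: [0.5924, -0.0241, 0.0137]
tool_rot: [-179.9, -0.0, -82.1]
contact_force: [0.5, 0.2, -3.3]
gripper_width: 0.0593
t27.03 [ 0.5924 -0.0241  0.0137] [-1.7987e+02 -3.0000e-02 -8.2100e+01] F [ 0.5  0.2 -3.3] w0.0593 rack [ 0.0027 -0.0642]
t27.08 [ 0.5925 -0.0241  0.0137] [-1.7986e+02 -3.0000e-02 -8.2100e+01] F [ 0.3  0.2 -3.7] w0.0591 rack [ 0.0027 -0.0642]
```

View pics/w30a.png

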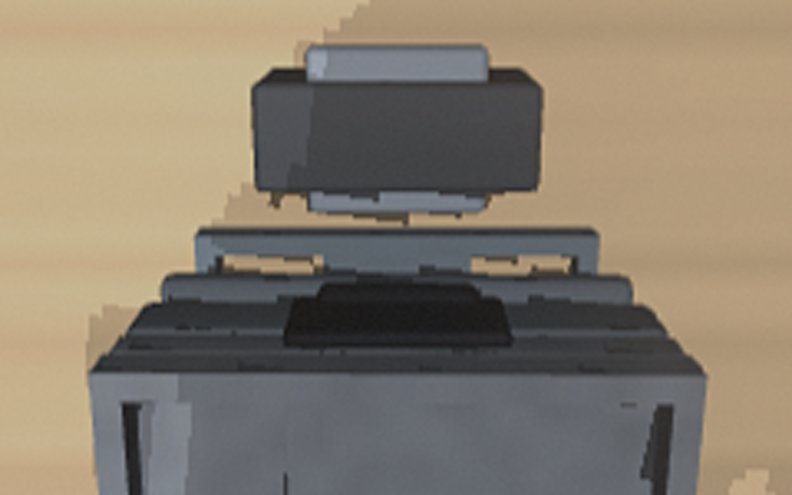

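Run:
```python
from h import *
c=load('w30.png');s=manip.state()
for u,v in [(195,231),(599,231)]: print(tf(c,160+u/3.3,100+v/3.3,.021,s))
for u,v in [(91,374),(706,374)]: print(tf(c,160+u/3.3,100+v/3.3,s['tool_pos'][2]+.068,s))
```

```text
[-29.  -43.   -7.2]
[ 30.6 -42.9  -7.1]
[-29.1 -43.  -67.9]
[ 30.6 -42.9 -67.9]
```

```bash
python3 -m pendant '[[0,0,0.6,0],[0,0,1.2,0],[0,0,1.7,0],[0,0,2.1,0],[0,0,2.1,0],[0,0,2.1,0]]'
python3 - <<'E'
from h import *
st()
E
```

```text
clock: 27.58
tool_pos: [0.5912, -0.024, -0.0075]
tool_rot: [180.0, 0.0, -82.1]
contact_force: [-3.7, 0.1, 7.1]
gripper_width: 0.0594
t27.58 [ 0.5912 -0.024  -0.0075] [179.98   0.   -82.1 ] F [-3.7  0.1  7.1] w0.0594 rack [ 0.0015 -0.0639]
```

```bash
python3 -m pendant '[[0,0,0,0],[0,0,0,0],[0,0,0,0],[0,0,0,0]]' 7.6;python3 -m pendant '[[0,0,-3,0],[0,0,-7,0],[0,0,-11,0],[0,2,-15,0],[0,6,-17,0],[0,6,-17,0],[0,6,-17,0]]'
python3 - <<'E'
from h import *
st();c=cap('wrist','w31.png');c=cap('scene','s31.png'); cv2.imwrite('pics/s31a.png',cv2.resize(c['frame'][180:310,190:370],None,fx=4.4,fy=4.4,interpolation=2))
E
```

```text
clock: 27.92
tool_pos: [0.5916, -0.024, -0.0086]
tool_rot: [-180.0, -0.0, -82.1]
contact_force: [-0.1, -0.4, 0.2]
gripper_width: 0.0759
clock: 28.5
tool_pos: [0.5312, -0.0325, 0.1634]
tool_rot: [-179.8, -0.0, -82.1]
contact_force: [0.1, -1.0, -0.4]
gripper_width: 0.076
t28.50 [ 0.5312 -0.0325  0.1634] [-1.7982e+02 -4.0000e-02 -8.2130e+01] F [ 0.1 -1.  -0.4] w0.0760 rack [-0.0591 -0.064 ]
```

View pics/w31.png

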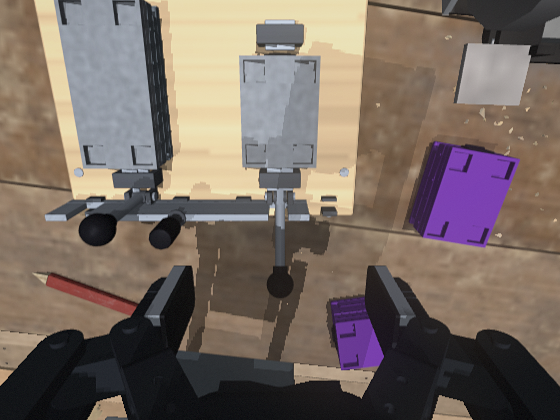

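View pics/s31a.png

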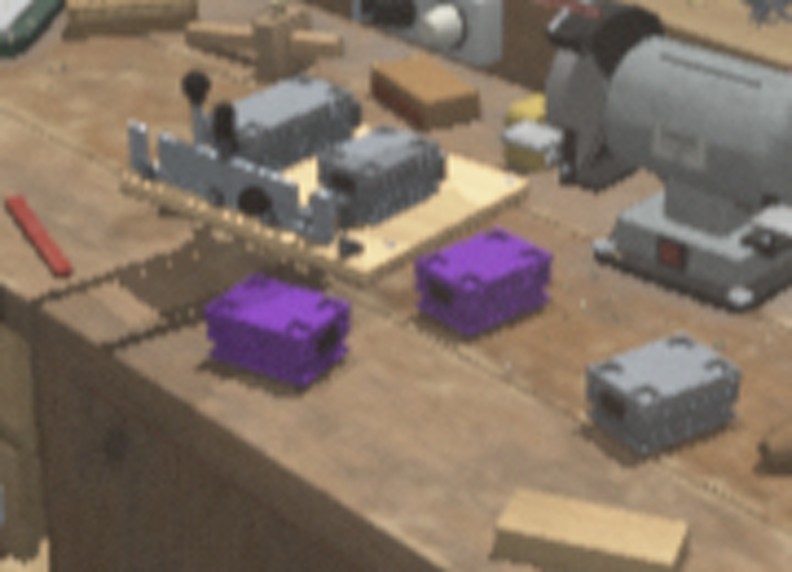

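Run:
```python
from h import *
go((.44,-.40),.2,-95)
```

```text
row [35.17, 14.18, -3.91] 12.9 | yaw -82.11
```

```bash
python3 -m pendant '[[3.5,1.4,-3,0],[7,2.8,-4,0],[10.5,4.2,-4,0],[14,5.6,-4,0],[17.5,7,-4,3],[21,8.4,-4,6],[24.5,9.8,-4,9],[28,11.2,-4,12.9],[31.5,12.6,-4,12.9],[35.2,14.2,-4,12.9]]' 8.5;  python3 -m pendant '[[0,0,0,0],[0,0,0,0],[0,0,0,0]]';python3 - <<'E'
from h import *
st();c=cap('wrist','w32.png')
E
```

```text
clock: 29.43
tool_pos: [0.4398, -0.4022, 0.1992]
tool_rot: [179.9, 0.1, -95.0]
contact_force: [0.9, 0.5, 0.3]
gripper_width: 0.0852
clock: 29.68
tool_pos: [0.44, -0.4001, 0.1996]
tool_rot: [179.9, 0.1, -95.0]
contact_force: [0.5, -0.4, 0.1]
gripper_width: 0.0855
t29.68 [ 0.44   -0.4001  0.1996] [ 1.7989e+02  1.5000e-01 -9.5020e+01] F [ 0.5 -0.4  0.1] w0.0855 rack [-0.2003 -0.4155]
```

View pics/w32.png

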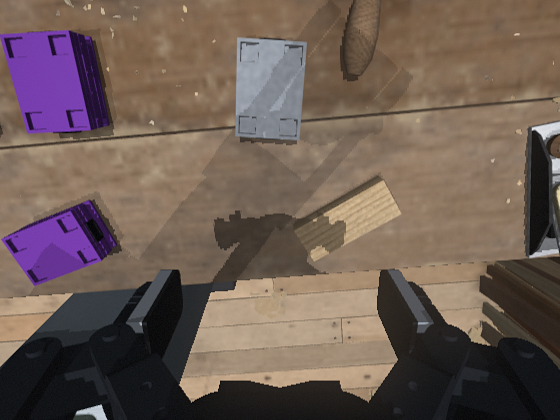

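Run:
```python
from h import *
c=load('w32.png'); cv2.imwrite('pics/w32a.png',cv2.resize(c['frame'][25:155,220:400],None,fx=4.4,fy=4.4,interpolation=2))
P=np.array([px(c,u,v,.046)[:2] for u,v in [(237,37),(307,41),(299,143),(236,138)]]);print(P.round(4),P.mean(0)); d=(P[0]+P[1]-P[2]-P[3])/2;print(np.hypot(*d),np.degrees(np.arctan2(d[1],d[0])),np.linalg.norm((P[1]+P[2]-P[0]-P[3])/2))
print(px(c,343,75,.03),px(c,350,80,.015))
```

```text
[[ 0.5645 -0.3748]
 [ 0.5561 -0.4343]
 [ 0.4696 -0.4213]
 [ 0.4795 -0.363 ]] [ 0.51743697 -0.39835688]
0.08668944539401677 -8.23341942932529 0.05963762699251153
[ 0.52621785 -0.4670472   0.03      ] [ 0.52126915 -0.47628587  0.015     ]
```

View pics/w32a.png

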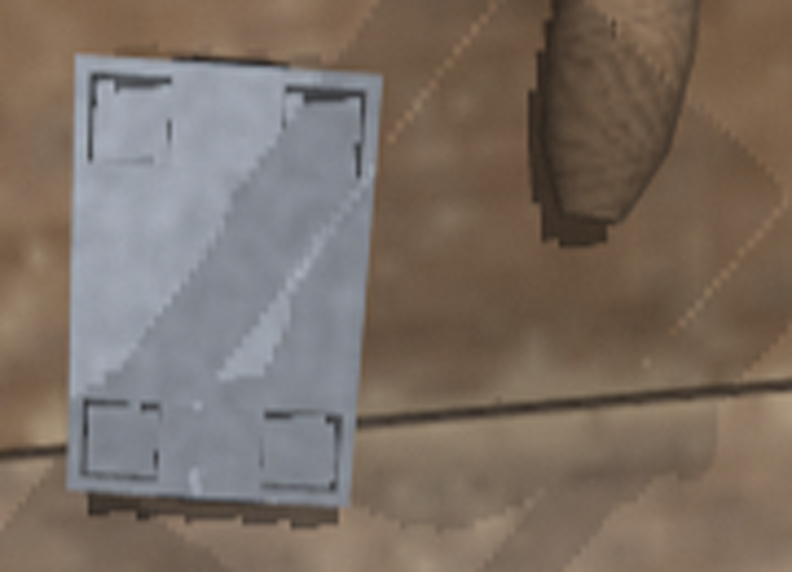

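Run:
```python
from h import *
c=load('w32.png')
P=np.array([px(c,u,v,.046)[:2] for u,v in [(237.3,37.5),(307,41.8),(299.3,140),(235.2,136.6)]]);print(P.round(4),P.mean(0)); d=(P[0]+P[1]-P[2]-P[3])/2;print(np.hypot(*d),np.degrees(np.arctan2(d[1],d[0])),np.linalg.norm((P[1]+P[2]-P[0]-P[3])/2))
go(P.mean(0),.06,-90+np.degrees(np.arctan2(d[1],d[0])))
```

```text
[[ 0.5641 -0.375 ]
 [ 0.5555 -0.4343]
 [ 0.4724 -0.4218]
 [ 0.4808 -0.3624]] [ 0.51821003 -0.39837323]
0.08415693358292266 -8.575545618081115 0.05994912073057525
row [-0.76, -7.79, 14.0] 3.6 | yaw -94.96
```

```bash
python3 -m pendant '[[-0.4,-4,2,2],[-0.76,-7.8,5,3.6],[-0.76,-7.8,9,3.6],[-0.76,-7.8,12,3.6],[-0.76,-7.8,14,3.6],[-0.76,-7.8,14,3.6],[-0.76,-7.8,14,3.6],[-0.76,-7.8,14,3.6]]'
python3 - <<'E'
from h import *
st();cap('wrist','w33.png');go((.5182,-.3984),-.022,-98.5)
E
```

```text
clock: 30.4
tool_pos: [0.5196, -0.3997, 0.0634]
tool_rot: [-179.8, -0.1, -98.5]
contact_force: [0.1, 0.0, 1.1]
gripper_width: 0.0851
t30.40 [ 0.5196 -0.3997  0.0634] [-1.7983e+02 -9.0000e-02 -9.8530e+01] F [0.1 0.  1.1] w0.0851 rack [-0.1214 -0.4261]
row [-0.16, 0.2, 8.6] -0.1 | yaw -98.55
```

View pics/w33.png

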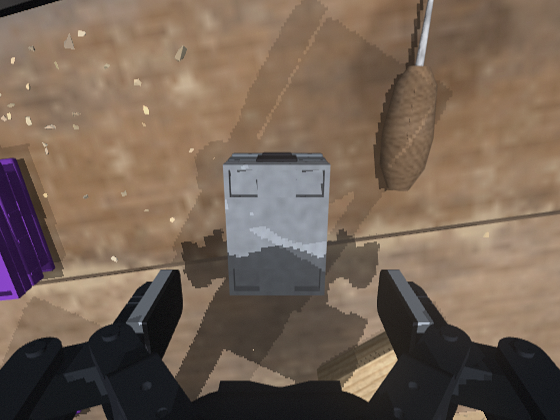

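```bash
python3 -m pendant '[[-0.15,0.15,2.5,0],[-0.15,0.15,5,0],[-0.15,0.15,7.5,0],[-0.15,0.15,8.5,0],[-0.15,0.15,8.5,0],[-0.15,0.15,8.5,0],[-0.15,0.15,8.5,0]]'
python3 - <<'E'
from h import *
st()
E
python3 -m pendant '[[0,0,0,0],[0,0,0,0],[0,0,0,0],[0,0,0,0],[0,0,0,0],[0,0,0,0],[0,0,0,0]]' 5 60
```

```text
clock: 31.03
tool_pos: [0.5183, -0.3991, -0.0212]
tool_rot: [-179.8, -0.1, -98.6]
contact_force: [0.5, -0.2, -1.2]
gripper_width: 0.0849
t31.03 [ 0.5183 -0.3991 -0.0212] [-1.7978e+02 -1.2000e-01 -9.8600e+01] F [ 0.5 -0.2 -1.2] w0.0849 rack [-0.1226 -0.4253]
clock: 31.62
tool_pos: [0.518, -0.399, -0.0218]
tool_rot: [-179.8, -0.1, -98.6]
contact_force: [1.6, -0.5, 5.9]
gripper_width: 0.0594
```

```bash
python3 -m pendant '[[0,0,-3,0],[0,0,-6,0],[0,0,-10,0],[0,0,-14,0],[0,0,-18,0],[0,0,-20.5,0],[0,0,-20.5,0],[0,0,-20.5,0]]'
python3 - <<'E'
from h import *
st();c=cap('wrist','w34.png')
cv2.imwrite('pics/w34a.png',cv2.resize(c['frame'][130:300,160:400],None,fx=3.3,fy=3.3,interpolation=2))
d=load('w31.png');print(px(d,457,100,.0),px(d,460,45,.05))
go((.47,-.2),.18,-90); go(rk(.003,-.0645),.18,-82.05)
E
```

```text
clock: 32.28
tool_pos: [0.5169, -0.398, 0.1823]
tool_rot: [-179.9, -0.0, -98.6]
contact_force: [-0.2, 0.6, -3.1]
gripper_width: 0.0592
t32.28 [ 0.5169 -0.398   0.1823] [-1.7991e+02 -5.0000e-02 -9.8600e+01] F [-0.2  0.6 -3.1] w0.0592 rack [-0.1238 -0.4241]
[ 0.62373018 -0.18755005  0.        ] [ 0.66083661 -0.15316651  0.05      ]
row [-18.81, 7.49, 0.05] -8.6 | yaw -98.6
row [-38.02, -2.02, 0.06] -16.6 | yaw -98.6
```

View pics/w34a.png

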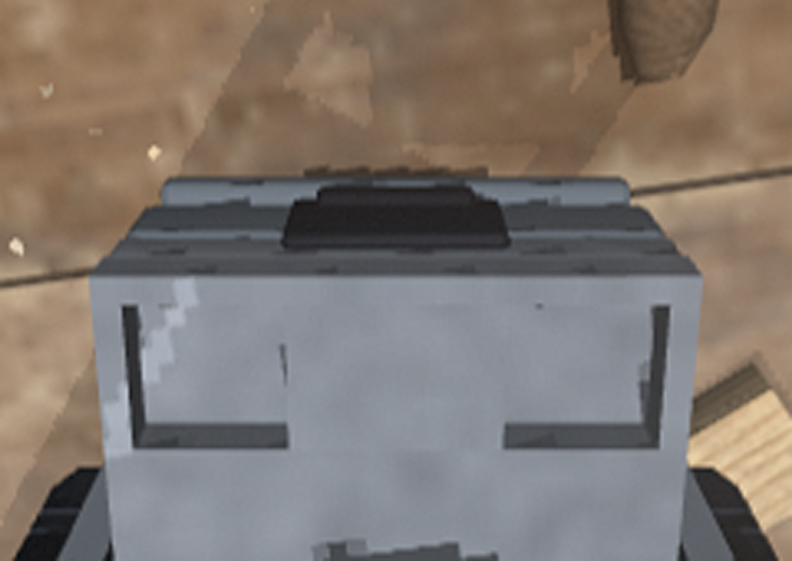

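```bash
python3 -m pendant '[[-3.5,1.5,0,0],[-7,3,0,-2],[-11,4.5,0,-4],[-15,6,0,-6],[-19,7,0,-8.6],[-22.5,6.5,0,-12],[-26.5,4.5,0,-16.6],[-30.5,2.2,0,-16.6],[-34.5,0,0,-16.6],[-38,-2,0,-16.6]]';python3 -m pendant '[[0,0,0,0],[0,0,0,0],[0,0,0,0]]'
python3 - <<'E'
from h import *
st();c=cap('wrist','w35.png');go(rk(.0025,-.0643),.10,-82.05)
E
```

```text
clock: 33.17
tool_pos: [0.586, -0.0312, 0.1784]
tool_rot: [179.7, 0.1, -82.0]
contact_force: [0.7, -0.4, -1.9]
gripper_width: 0.0594
clock: 33.42
tool_pos: [0.5853, -0.0332, 0.1788]
tool_rot: [179.7, 0.0, -82.0]
contact_force: [-0.4, -1.1, -2.8]
gripper_width: 0.0592
t33.42 [ 0.5853 -0.0332  0.1788] [ 1.7966e+02  4.0000e-02 -8.1960e+01] F [-0.4 -1.1 -2.8] w0.0592 rack [-0.0056 -0.0722]
row [-0.85, -0.85, 7.94] 0.0 | yaw -82.03
```

View pics/w35.png

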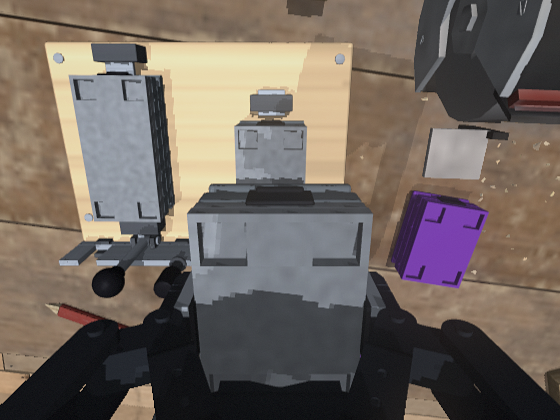

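```bash
python3 -m pendant '[[-0.5,-0.5,1,0],[-0.85,-0.75,3,0],[-0.85,-0.75,6,0],[-0.85,-0.75,9,0],[-0.85,-0.75,10.5,0],[-0.85,-0.75,10.5,0],[-0.85,-0.75,10.5,0],[-0.85,-0.75,10.5,0],[-0.85,-0.75,10.5,0]]'
python3 - <<'E'
from h import *
st();c=cap('wrist','w36.png');st();cv2.imwrite('pics/w36a.png',cv2.resize(c['frame'][100:250,160:400],None,fx=3.3,fy=3.3,interpolation=2))
E
```

```text
clock: 34.22
tool_pos: [0.5946, -0.0241, 0.0782]
tool_rot: [-179.8, -0.0, -82.0]
contact_force: [0.8, -0.6, -2.8]
gripper_width: 0.0596
t34.22 [ 0.5946 -0.0241  0.0782] [-1.798e+02 -4.000e-02 -8.204e+01] F [ 0.8 -0.6 -2.8] w0.0596 rack [ 0.0048 -0.0645]
t34.27 [ 0.5946 -0.024   0.0782] [-1.798e+02 -4.000e-02 -8.203e+01] F [-0.7  0.3 -2. ] w0.0590 rack [ 0.0048 -0.0644]
```

View pics/w36a.png

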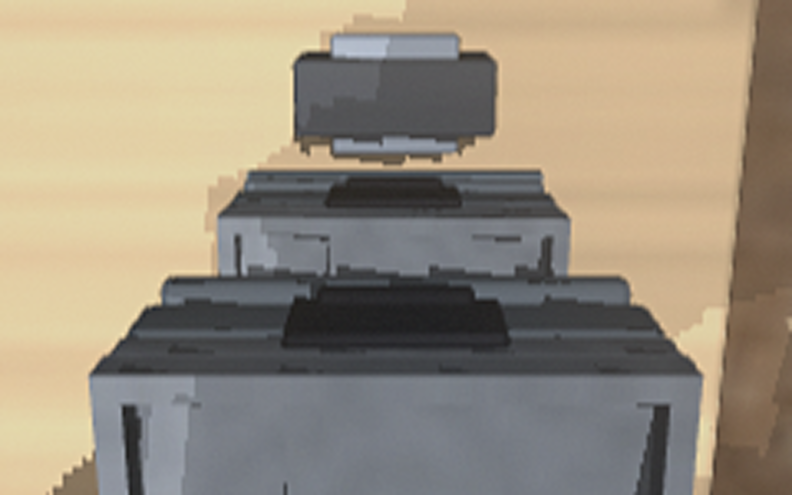

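Run:
```python
from h import *
c=load('w36.png');s=manip.state()
for u,v in [(218,217),(569,217)]: print(tf(c,160+u/3.3,100+v/3.3,.061,s))
for u,v in [(90,375),(701,375)]: print(tf(c,160+u/3.3,100+v/3.3,s['tool_pos'][2]+.068,s))
```

```text
[-29.3 -39.8  17.3]
[ 30.  -39.7  17.4]
[-29.1 -42.9 -67.9]
[ 30.2 -42.9 -67.8]
```

Offset is +3.1 mm along tool y, with the sideways error near zero. I'll correct that, lower, and check again.

```bash
python3 -m pendant '[[-0.02,0.3,1,0],[-0.02,0.3,2.2,0],[-0.02,0.3,2.2,0],[-0.02,0.3,2.2,0],[-0.02,0.3,2.2,0],[-0.02,0.3,2.2,0]]'
python3 - <<'E'
from h import *
st();c=cap('wrist','w37.png');st();cv2.imwrite('pics/w37a.png',cv2.resize(c['frame'][100:250,160:400],None,fx=3.3,fy=3.3,interpolation=2))
E
```

```text
clock: 34.77
tool_pos: [0.5913, -0.024, 0.0557]
tool_rot: [-179.9, -0.0, -82.0]
contact_force: [0.3, -0.0, -1.9]
gripper_width: 0.0591
t34.77 [ 0.5913 -0.024   0.0557] [-1.7987e+02 -3.0000e-02 -8.2000e+01] F [ 0.3 -0.  -1.9] w0.0591 rack [ 0.0016 -0.0639]
t34.82 [ 0.5912 -0.024   0.0555] [-1.7988e+02 -2.0000e-02 -8.2000e+01] F [ 0.6 -0.9 -3.1] w0.0595 rack [ 0.0015 -0.0639]
```

View pics/w37a.png

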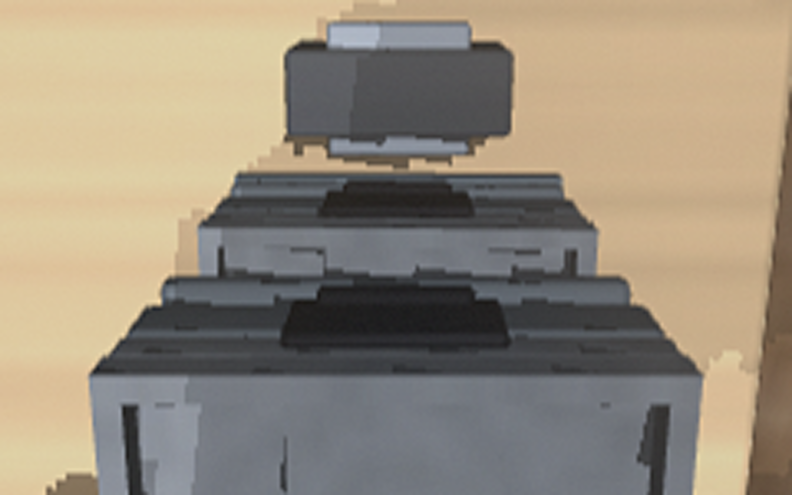

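Run:
```python
from h import *
c=load('w37.png');s=manip.state()
for u,v in [(199,229),(598,229)]: print(tf(c,160+u/3.3,100+v/3.3,.061,s))
for u,v in [(90,375),(701,375)]: print(tf(c,160+u/3.3,100+v/3.3,s['tool_pos'][2]+.068,s))
```

```text
[-28.8 -43.   -5.4]
[ 30.8 -43.   -5.4]
[-29.2 -43.  -67.9]
[ 30.1 -42.9 -67.9]
```

```bash
python3 -m pendant '[[0.03,-0.05,0.8,0],[0.03,-0.05,1.4,0],[0.03,-0.05,1.4,0],[0.03,-0.05,1.4,0],[0.03,-0.05,1.4,0]]'
python3 - <<'E'
from h import *
st();c=cap('wrist','w38.png');st();cv2.imwrite('pics/w38a.png',cv2.resize(c['frame'][100:250,160:400],None,fx=3.3,fy=3.3,interpolation=2))
E
```

```text
clock: 35.23
tool_pos: [0.5909, -0.0242, 0.0403]
tool_rot: [180.0, 0.0, -82.0]
contact_force: [-0.2, -0.3, -2.4]
gripper_width: 0.0593
t35.23 [ 0.5909 -0.0242  0.0403] [179.99   0.   -82.  ] F [-0.2 -0.3 -2.4] w0.0593 rack [ 0.0012 -0.0641]
t35.28 [ 0.591  -0.0242  0.0405] [-179.99   -0.    -82.  ] F [-0.1  0.4 -2.3] w0.0593 rack [ 0.0013 -0.0641]
```

View pics/w38a.png

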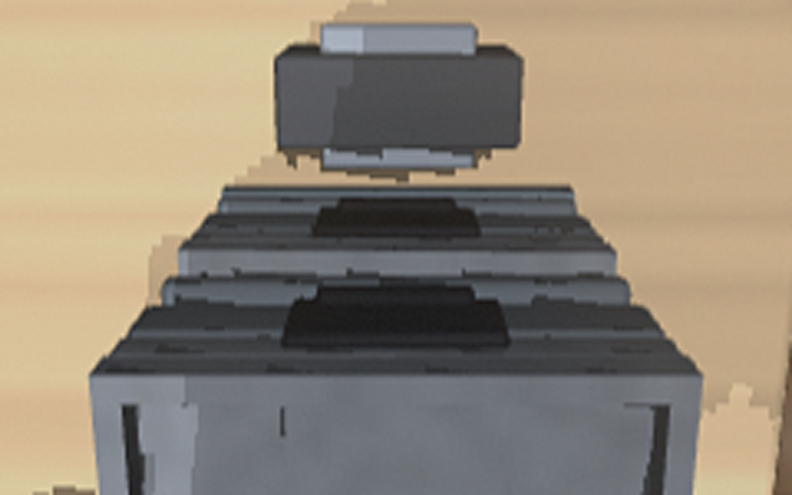

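```bash
python3 - <<'E'
from h import *
c=load('w38.png');s=manip.state()
for u,v in [(180,250),(616,250)]: print(tf(c,160+u/3.3,100+v/3.3,.061,s))
E
python3 -m pendant '[[0,0,0.3,0],[0,0,0.6,0],[0,0,0.85,0],[0,0,0.85,0],[0,0,0.85,0]]'
python3 - <<'E'
from h import *
st()
E
```

```text
[-28.9 -43.4 -20.5]
[ 30.5 -43.4 -20.5]
clock: 35.7
tool_pos: [0.5912, -0.0242, 0.0329]
tool_rot: [-179.9, -0.0, -82.0]
contact_force: [-1.1, -0.3, 4.5]
gripper_width: 0.0591
t35.70 [ 0.5912 -0.0242  0.0329] [-1.7995e+02 -1.0000e-02 -8.2000e+01] F [-1.1 -0.3  4.5] w0.0591 rack [ 0.0015 -0.0641]
```

```bash
python3 -m pendant '[[0,0,0,0],[0,0,0,0],[0,0,0,0],[0,0,0,0]]' 7.6;python3 -m pendant '[[0,0,-3,0],[0,0,-7,0],[0,0,-11,0],[0,3,-13,0],[0,7,-13,0],[0,7,-13,0],[0,7,-13,0]]'
python3 - <<'E'
from h import *
st();c=cap('wrist','w39.png');c=cap('scene','s39.png'); cv2.imwrite('pics/s39a.png',cv2.resize(c['frame'][160:280,190:340],None,fx=5,fy=5,interpolation=2));go(rk(-.186,-.065),.082)
E
```

```text
clock: 36.03
tool_pos: [0.591, -0.0242, 0.0319]
tool_rot: [-180.0, -0.0, -82.0]
contact_force: [1.1, -0.2, 0.3]
gripper_width: 0.076
clock: 36.62
tool_pos: [0.5194, -0.034, 0.1622]
tool_rot: [180.0, 0.0, -82.0]
contact_force: [1.1, -0.0, -0.3]
gripper_width: 0.0763
t36.62 [ 0.5194 -0.034   0.1622] [ 1.7996e+02  1.0000e-02 -8.2030e+01] F [ 1.1 -0.  -0.3] w0.0763 rack [-0.071  -0.0639]
row [0.07, 11.79, 8.0] 0 | yaw -82.01
```

View pics/w39.png

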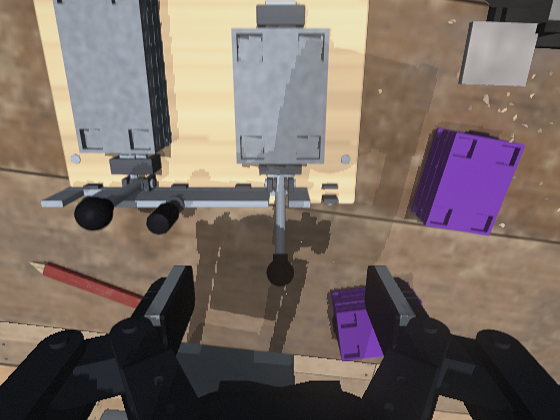

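View pics/s39a.png

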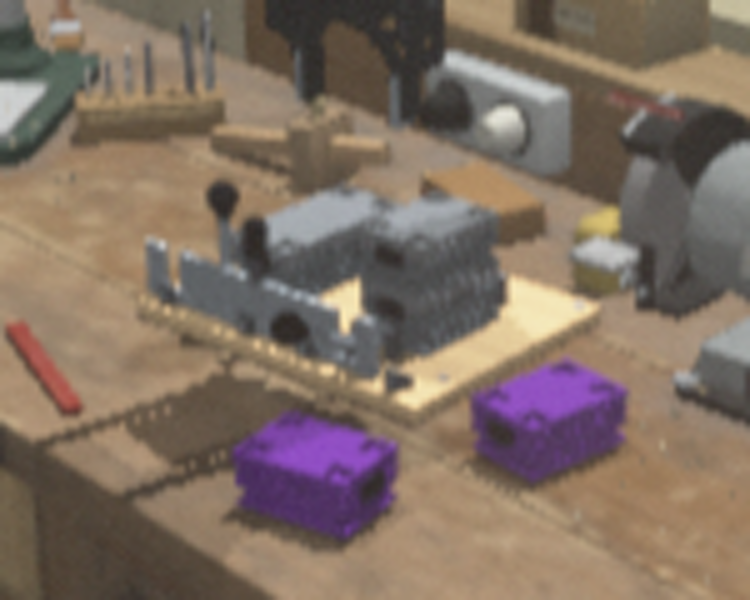

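```bash
python3 - <<'E'
from h import *
d=load('w39.png')
for u,v in [(332,288),(340,360),(415,288)]: print(inv(px(d,u,v,.046)))
print(inv(px(d,280,270,.068)), inv(px(d,166,220,.104)))
E
python3 -m pendant '[[0,4,0,0],[0,8,0,0],[0,11.7,2,0],[0,11.7,5,0],[0,11.7,8,0],[0,11.7,8,0],[0,11.7,8,0]]' 0;  python3 - <<'E'
from h import *
st();c=cap('scene','s40.png'); cv2.imwrite('pics/s40a.png',cv2.resize(c['frame'][160:280,190:340],None,fx=5,fy=5,interpolation=2))
E
```

```text
[-0.17259021 -0.11476215]
[-0.25876422 -0.12724341]
[-0.17265044 -0.19449459]
[-0.14053773 -0.06476942] [-0.07967886  0.01679799]
clock: 37.3
tool_pos: [0.406, -0.0501, 0.0814]
tool_rot: [179.9, 0.0, -82.0]
contact_force: [0.1, -0.1, 1.3]
gripper_width: 0.0001
t37.30 [ 0.406  -0.0501  0.0814] [ 1.7985e+02  5.0000e-02 -8.1990e+01] F [ 0.1 -0.1  1.3] w0.0001 rack [-0.1855 -0.0642]
```

View pics/s40a.png

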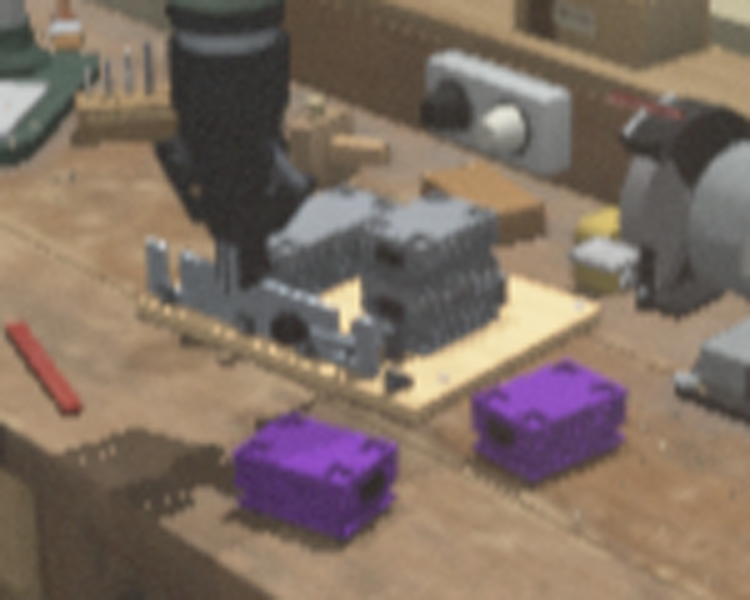

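```bash
python3 -m pendant '[[0,0,3,0],[0,0,5.1,0],[0,0,5.1,0],[0,-1.8,5.1,0],[0,-2.8,4,0],[0,-3.8,3,0],[0,-5.7,1.9,0],[0,-7.5,1.4,0],[0,-8.6,1.3,0],[0,-8.9,1.3,0]]';  python3 - <<'E'
from h import *
st();c=cap('scene','s41.png'); cv2.imwrite('pics/s41a.png',cv2.resize(c['frame'][160:280,190:340],None,fx=5,fy=5,interpolation=2))
E
```

```text
clock: 38.18
tool_pos: [0.4949, -0.0379, 0.071]
tool_rot: [180.0, -0.0, -81.9]
contact_force: [-6.7, -0.9, 4.1]
gripper_width: 0.0001
t38.18 [ 0.4949 -0.0379  0.071 ] [ 1.7998e+02 -4.0000e-02 -8.1940e+01] F [-6.7 -0.9  4.1] w0.0001 rack [-0.0958 -0.0644]
```

View pics/s41a.png

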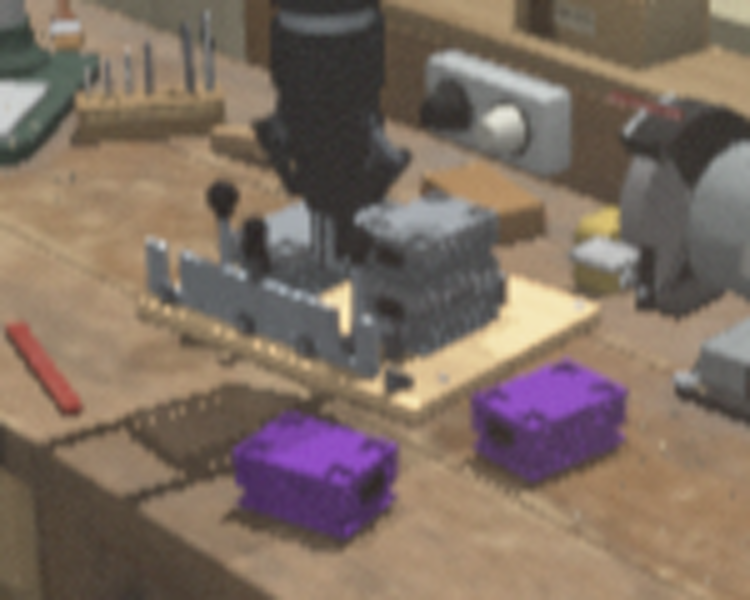

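```bash
python3 -m pendant '[[0,-0.25,0,0],[0,-0.25,0,0]]'
python3 - <<'E'
from h import *
st();go(rk(-.083,.0245),.12,8)
E
```

```text
clock: 38.4
tool_pos: [0.4948, -0.0376, 0.0695]
tool_rot: [179.8, 0.0, -82.0]
contact_force: [-6.4, -0.8, 3.9]
gripper_width: 0.0004
t38.40 [ 0.4948 -0.0376  0.0695] [ 1.7977e+02  1.0000e-02 -8.1960e+01] F [-6.4 -0.8  3.9] w0.0004 rack [-0.0959 -0.064 ]
row [-8.85, -1.28, -5.05] -90.0 | yaw -81.96
```

```bash
python3 -m pendant '[[0,1.5,0,0],[0,2,-3,-7],[-1.5,2,-5.5,-14],[-4,2,-5.5,-21],[-6,1,-5.5,-28],[-8,0,-5.5,-35],[-8.85,-1,-5.5,-42],[-8.85,-1.3,-5.5,-49],[-8.85,-1.3,-5.5,-56],[-8.85,-1.3,-5.5,-63]]' 4
python3 - <<'E'
from h import *
st();go(rk(-.083,.0245),.12,8)
E
```

```text
clock: 39.23
tool_pos: [0.4982, 0.0526, 0.1248]
tool_rot: [-179.9, -0.1, -18.6]
contact_force: [-0.5, 0.1, 0.3]
gripper_width: 0.0397
t39.23 [0.4982 0.0526 0.1248] [-1.7993e+02 -1.2000e-01 -1.8610e+01] F [-0.5  0.1  0.3] w0.0397 rack [-0.08    0.0248]
row [-0.26, 0.17, 0.47] -26.6 | yaw -18.61
```

```bash
python3 -m pendant '[[-0.2,0.1,0,-7],[-0.26,0.1,0,-14],[-0.26,0.1,0,-21],[-0.26,0.1,0,-26.6],[-0.26,0.1,0,-26.6],[-0.26,0.1,0,-26.6]]'
python3 - <<'E'
from h import *
st();c=cap('wrist','w42.png');go(rk(-.083,.0245),.048,8)
E
```

```text
clock: 39.73
tool_pos: [0.4949, 0.052, 0.1246]
tool_rot: [-180.0, -0.1, 7.5]
contact_force: [0.1, -0.6, -0.5]
gripper_width: 0.0402
t39.73 [0.4949 0.052  0.1246] [-1.80e+02 -1.00e-01  7.46e+00] F [ 0.1 -0.6 -0.5] w0.0402 rack [-0.0834  0.0247]
row [0.05, 0.02, 7.65] -0.5 | yaw 7.47
```

View pics/w42.png

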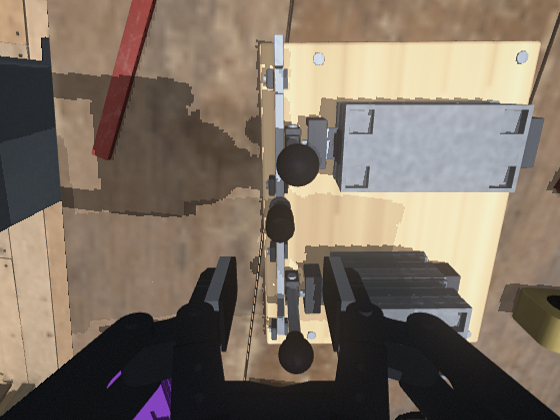

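```bash
python3 -m pendant '[[0,0.0,2.5,-0.5],[0,0.0,5,-0.5],[0,0,7.5,-0.5],[0,0,7.6,-0.5],[0,0,7.6,-0.5],[0,0,7.6,-0.5]]'; python3 -m pendant '[[0,0,0,0],[0,0,0,0],[0,0,0,0],[0,0,0,0],[0,0,0,0]]' 1 40; python3 -m pendant '[[0,-0.2,0,0],[0,-0.4,0,0],[0,-0.4,0,0],[0,-0.4,0,0]]'
python3 - <<'E'
from h import *
st()
E
```

```text
clock: 40.28
tool_pos: [0.4952, 0.052, 0.0491]
tool_rot: [180.0, -0.1, 8.1]
contact_force: [-0.2, -1.0, 0.9]
gripper_width: 0.04
clock: 40.7
tool_pos: [0.4952, 0.052, 0.0496]
tool_rot: [180.0, -0.2, 8.1]
contact_force: [-0.4, -0.2, 6.8]
gripper_width: 0.0164
clock: 41.03
tool_pos: [0.4951, 0.0525, 0.0496]
tool_rot: [179.6, -0.2, 8.3]
contact_force: [1.6, -14.4, 5.9]
gripper_width: 0.0164
t41.03 [0.4951 0.0525 0.0496] [ 1.7963e+02 -1.7000e-01  8.2700e+00] F [  1.6 -14.4   5.9] w0.0164 rack [-0.0831  0.0251]
```

```bash
python3 -m pendant '[[0,0.7,0,0],[0,1.4,0,0],[0,2.1,0,0],[0,2.6,0,0],[0,2.75,0,0],[0,2.75,0,0],[0,2.75,0,0]]'
python3 - <<'E'
from h import *
st()
E
```

```text
clock: 41.62
tool_pos: [0.4985, 0.0283, 0.0496]
tool_rot: [180.0, -0.2, 8.1]
contact_force: [-1.4, -1.4, 6.7]
gripper_width: 0.0166
t41.62 [0.4985 0.0283 0.0496] [ 1.7996e+02 -1.7000e-01  8.0800e+00] F [-1.4 -1.4  6.7] w0.0166 rack [-0.0831  0.0007]
```

```bash
python3 -m pendant '[[0,0,0,0],[0,0,0,0],[0,0,0,0],[0,0,-3,0],[0,0,-7,0],[0,0,-11,0],[0,3,-14,0],[3,5,-16,0],[3,5,-16,0],[3,5,-16,0]]' 4; python3 -m pendant '[[0,0,0,0],[0,0,0,0],[0,0,0,0]]';python3 - <<'E'
from h import *
st();c=cap('wrist','w43.png');c=cap('scene','s43.png'); cv2.imwrite('pics/s43a.png',cv2.resize(c['frame'][160:280,190:340],None,fx=5,fy=5,interpolation=2))
E
```

```text
clock: 42.45
tool_pos: [0.5358, -0.0174, 0.2091]
tool_rot: [180.0, -0.2, 8.0]
contact_force: [-1.2, -0.0, -0.8]
gripper_width: 0.0402
clock: 42.7
tool_pos: [0.5329, -0.0161, 0.2068]
tool_rot: [-180.0, 0.2, 8.1]
contact_force: [0.8, -0.6, -1.1]
gripper_width: 0.0401
t42.70 [ 0.5329 -0.0161  0.2068] [-1.7996e+02  1.6000e-01  8.1400e+00] F [ 0.8 -0.6 -1.1] w0.0401 rack [-0.0551 -0.0481]
```

View pics/w43.png

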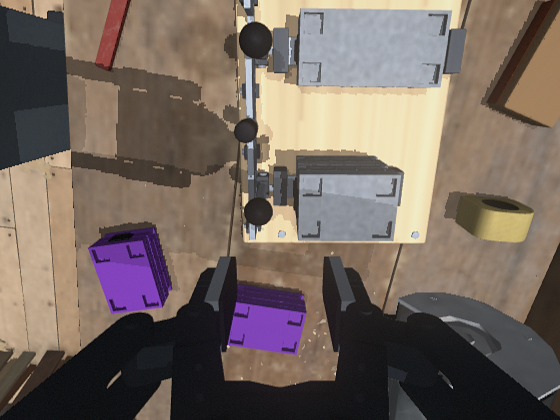

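View pics/s43a.png

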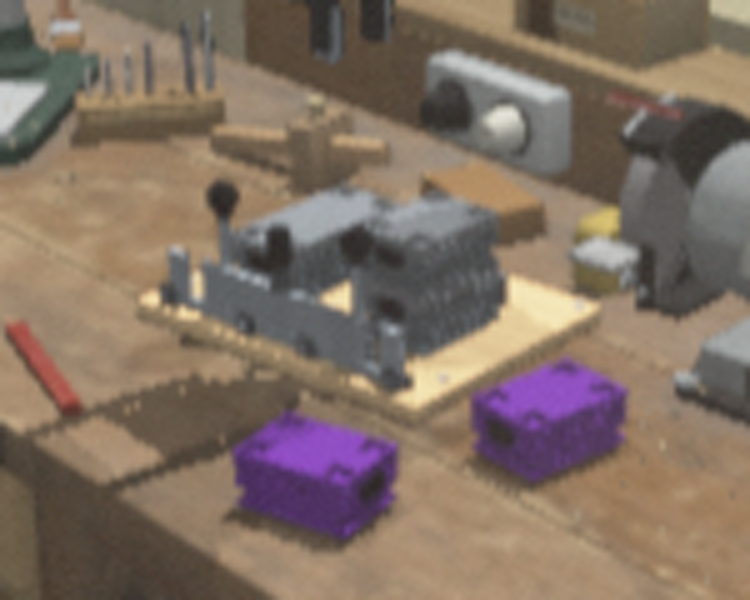

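Run:
```python
from h import *
c=load('w43.png');cv2.imwrite('pics/w43a.png',cv2.resize(c['frame'][0:260,220:480],None,fx=2.3,fy=2.3,interpolation=2))
for n,u,v,z in [('knob',246,131,.104),('ballL',256,40,.108),('ballS',259,212,.108)]: print(n,inv(px(c,u,v,z)).round(4))
for z,l in [(.061,[(300,10),(447,10),(443,87),(300,86)]),(.101,[(297,171),(404,171),(399,239),(298,239)])]:
    P=np.array([inv(px(c,u,v,z)) for u,v in l]);print(P.round(4).tolist(),P.mean(0).round(4))
d=load('w0a.png') if 0 else None
```

```text
knob [-0.0825  0.0008]
ballL [-0.0731  0.0654]
ballS [-0.0731 -0.0654]
[[-0.0397, 0.0933], [0.0803, 0.0936], [0.0862, 0.034], [-0.0385, 0.0345]] [0.0221 0.0638]
[[-0.0417, -0.0319], [0.0463, -0.0316], [0.0492, -0.0928], [-0.0396, -0.0931]] [ 0.0036 -0.0624]
```

View pics/w43a.png

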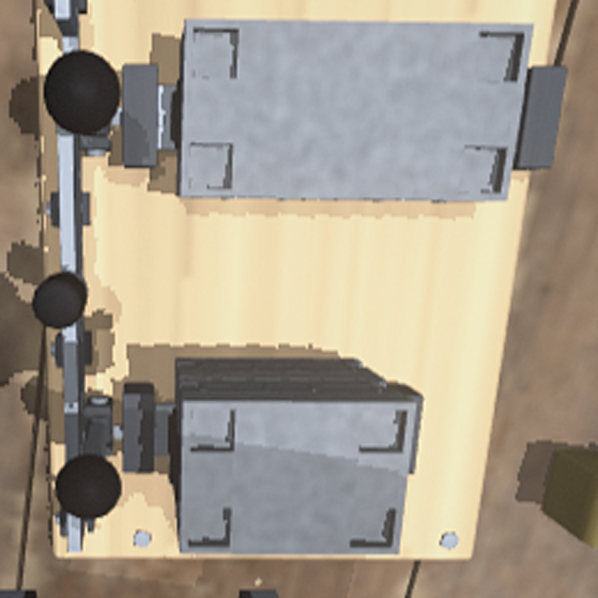

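Run:
```python
from h import *
a=load('s43.png')['frame'];b=cap('side','d43.png')['frame']
cv2.imwrite('pics/a43.png',cv2.resize(a,None,fx=1.42,fy=1.42,interpolation=2)); cv2.imwrite('pics/b43.png',cv2.resize(b,None,fx=1.42,fy=1.42,interpolation=2)); st()
```

```text
t42.85 [ 0.5336 -0.0163  0.2075] [-1.7999e+02  7.0000e-02  8.1400e+00] F [-0.2  0.4 -0.1] w0.0399 rack [-0.0545 -0.0483]
```

View pics/a43.png

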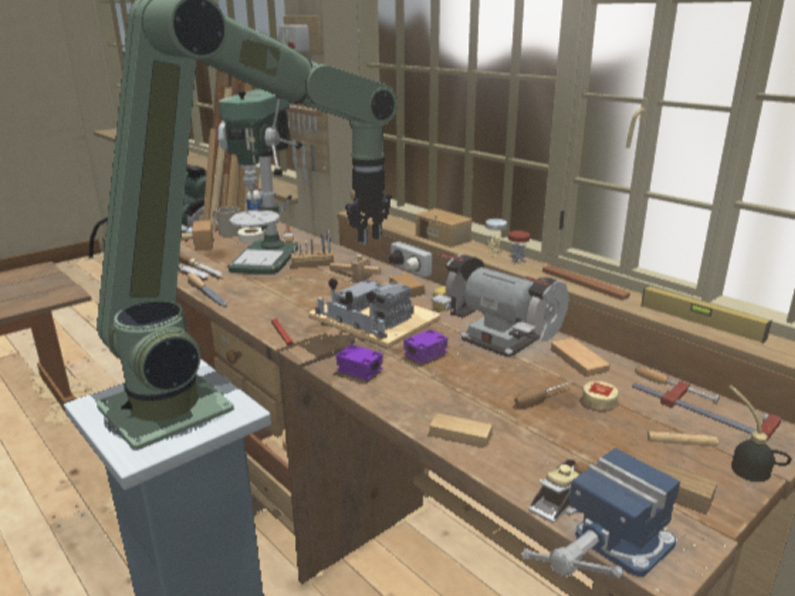

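View pics/b43.png

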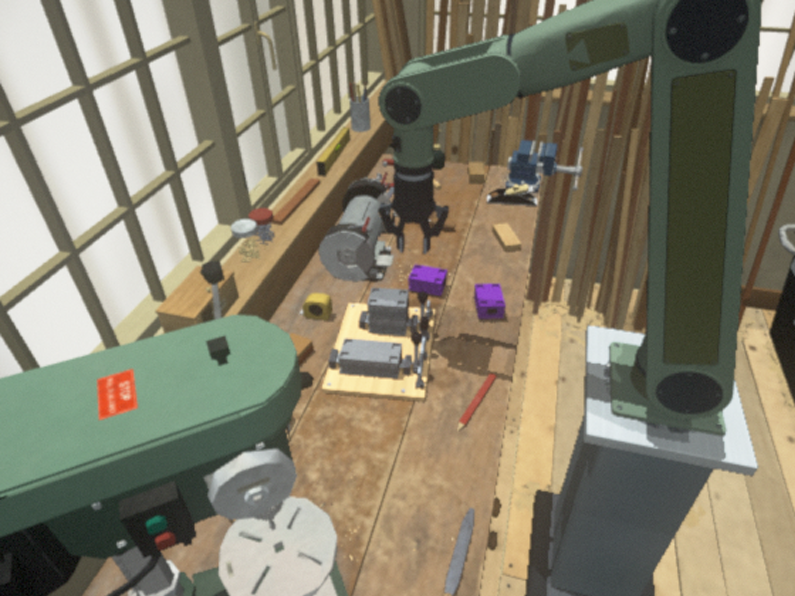

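No other grey boxes are left. The stacks sit square, both levers are upright, and the gate reads about +0.8 mm from centre. I'm handing in.

Run:
```python
from h import *
print(manip.hand_in())
```

```text
the job is handed in; nothing more can be done
None
```

The job is done and handed in at about 43 s of the 210 s allowed. All three grey boxes I found are in the rack: one long box in the long bay and two short boxes stacked in the short bay. The fourth listed box (a second long one) was nowhere in the scene, side or wrist pictures.

**Order of work:** I did the long bay first: gate to the right, lever forward, box in, lever back upright. Then I did the short bay the same way with the gate to the left. Last I slid the gate back to the middle. The purple look-alikes and the tools were not touched.

**Last checks:**
- **Boxes:** their soles came down at about 15 mm (long), 14.5 mm (lower short) and 55 mm (upper short), against 15, 15 and 55 mm. All stand square in the last pictures.
- **Levers:** I pushed both against their upright stops, and in the picture both balls lie on the same line. They read about 2.6 mm further back than at the start, which I put down to camera calibration.
- **Gate bar:** it is centred to within about 1 mm. The camera read +0.8 mm, and the move counted from its stop gave about −0.4 mm.
- **Robot:** it is clear of everything.

**What disagreed:**
- **Fingertips:** they sit about 30 mm (shut) to 42 mm (open) short of the reported TCP. My first push at the gate knob therefore passed over it without touching. I worked from the observed tips after that.
- **First grip on the long box:** it was too low, so I took it again higher up.
- **Second short box:** it lay about 2 to 3 cm from where I first measured it, so it may have been knocked. I measured it again before gripping it.

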